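# Refit the idler drum of a belt sander

## Task

The belt sander's idler drum is out for cleaning: put it back in the fork at the front end of the machine, thread its axle through the near ear, the drum and the far ear until the flange is fully home against the ear, and swing the keeper down flat over the axle's neck. Leave the other things on the bench where they are.

Things in the scene. Friction and masses are not known exactly. Their poses are not given: they have to be found in the camera images.
- sander: Bench belt sander, grey castings, belt off, fixed. Origin: on the bench, straight below the middle of the idler drum's place; z up, +x runs from the fork along the bed (away from the robot), +y is the way the axle goes in. The fork at its -x end is two upright ears (see the points). Bed and platen begin at x = +55 mm and are 140 mm tall; motor and disc stand beyond x = +330 mm.
- fork_mid (a point): Point midway between the ear holes, on their line, 115 mm above the bench; axes as the sander. The inner faces of the ears are 52 mm either side. Two level tie bars (10 mm thick, along y, centres 17 mm either side and 26 mm below this point) carry the drum while the axle is out, its bore then 1.3 mm below the holes; set down there it stays.
- near_hole (a point): Centre of the 14 mm hole in the near ear, on the ear's outer face (sander y = -64 mm); the axle goes in here; axes as the sander. The ear is 12 mm thick, reaches 30 mm to the -x side of the hole and 16 mm above its centre.
- far_hole (a point): Centre of the 14 mm hole in the far ear, on the ear's outer face (sander y = +64 mm); axes as the sander. Same ear as the near one.
- keeper (a joint): Swing keeper: flat steel hook, 5 mm thick, 8 to 13 mm outside the near ear's outer face, pivoted about the sander's y at x = +26 mm, hole height. 0 rad = shut: level towards -x, 66 mm long, upper edge 20 mm above the hole centres, hook round the front of the axle's neck. Starts raised, 0.6 to 0.8 rad, clear of the axle's way; stays where left; press it down (1 to 2 N) once the axle is home.
- keeper_tip (a point): Point on the keeper's upper edge, 56 mm along the keeper from its pivot: the place to press. Raised, the keeper hangs over the line of the holes, 18 to 62 mm above it; shut, this point is at sander x = -30 mm, y = -74.5 mm, 20 mm above the hole centres.
- drum: Idler drum, plain aluminium cylinder 50 mm in diameter and 98 mm long (3 mm play at each end in the fork) with a 14 mm bore right through, about 0.4 kg. Origin: its middle, on its axis; its own y is the axis. It lies on the cradle, axis level; either end may go first.
- cradle: Wooden cradle board, 130 x 130 x 10 mm, fixed, with two dowels along its y that hold the drum with its axis 42.6 mm above the bench. Origin: under the board's middle.
- axle: Steel idler axle, 182 mm long, 0.18 kg, balance point 32 mm ahead of the origin. Origin: on the axis at the flange's inner face, which seats on the near ear; +x to the nose. Ahead: 12 mm shank, tapering over the last 12 mm to 6 mm. Behind: flange 26 mm across, 6 mm thick, then a 12 mm neck 14 mm long, then a 16 mm knob 24 mm long. Lies level, axis 32 mm above the bench.
- axle_nose (a point): Tip of the axle's nose, 138 mm ahead of the axle's origin; 10 mm beyond the far ear's outer face when home.
- axle_knob (a point): Middle of the axle's knob, 32 mm behind the axle's origin.
- axle_block: Grooved wooden storage block, 220 x 110 x 45 mm, fixed. Origin: under its middle; the axle lies along its x, nose to +x. Flange, neck and knob are sunk in a narrow pocket, the front of the shank in a groove; only the shank 12 to 72 mm ahead of the axle's origin lies free, over a finger notch open from side to side (floor 8 mm above the bench).
- screwdriver: plastic-handled screwdriver lying nearest the robot; loose, not part of the job.
- spanner: steel open-ended spanner lying nearest the robot; loose, not part of the job.
- small_roller: small black roller without a through bore, 32 mm across, 58 mm tall, standing on end (not the drum); loose, not part of the job.
- bolt: steel hexagon bolt with a nut on it, 12 mm thick, 98 mm long, lying (not the axle); loose, not part of the job.
- mug: ceramic mug, 80 mm across, 95 mm tall; loose, not part of the job.
- glue: glue bottle, 60 mm across, 170 mm tall; loose, not part of the job.
- offcut: wooden offcut 160 x 70 x 22 mm; loose, not part of the job.
- brush: bench brush, lying; loose, not part of the job.

How it is judged:
On the way, in this order (a step that is already met when the one before it is completed fails the run):
1. the drum rests in the fork, between the ears, let go (distance between drum and fork_mid below 0.007 m and angle between the y axis of drum and the y axis of sander, either way round below 0.06 rad and contact force between drum and the fingers below 0.05 N and linear speed of drum below 0.02 m/s), for 0.2 s.
2. the axle is home through both ears and the drum, its flange against the near ear (distance between drum and fork_mid below 0.007 m and angle between the y axis of drum and the y axis of sander, either way round below 0.06 rad and distance between axle and near_hole below 0.004 m and distance between axle_nose and far_hole below 0.0145 m and angle between the x axis of axle and the y axis of sander, either way round below 0.04 rad), for 0.2 s.
3. the keeper is swung down over the axle's neck (value of joint keeper below 0.08 rad), for 0.2 s.
At the end, for the whole second after the job is handed in: Drum in the fork (middle within 7 mm, axis within 0.06 rad), axle through both ears and drum, flange on the near ear (origin within 4 mm of the near hole, nose tip within 14.5 mm of the far hole, axis within 0.04 rad), keeper below 0.08 rad; drum and axle at rest (all of step 2 and value of joint keeper below 0.08 rad and linear speed of each of axle, drum below 0.02 m/s); the robot touches nothing.
It fails at once if another thing on the bench is pushed more than 40 mm or knocked over (distance of any of screwdriver, spanner, small_roller, bolt, mug, glue, offcut, brush from where it was at the start of the episode above 0.04 m or angle between any of small_roller, mug, glue's own z axis and vertical above 0.6 rad).
It also fails if it takes over 72 s, if anything falls off the work surface, if the arm or the gripper's body presses on something with over 40 N, if the wrist force passes 120 N, or if a joint passes its speed limit or range.

## Robot

A 6-joint arm with a two-finger parallel gripper is mounted at the origin on the work surface. World frame = base frame: x ahead of the robot, y to its left, z up, the work surface at z = 0. Lengths are in m, angles in rad, forces in N, time in s.
With the tool pointing down it reaches from about 0.35 to 0.85 m from the base axis. Payload 8.1 kg.
Tool frame: the origin (TCP) lies at the very end of the fingers, on their centre line; the grasp point (between the pads) lies 19 mm behind it; y points along the fingers, x is the direction in which the jaws open and shut, and the axes are right-handed (so a half turn about y gives the same grasp; the last joint's range is limited). The gripper opens to 93 mm and grips with 3 to 60 N. Pads are 15 mm wide; open, the fingers measure 128 mm over their backs; the gripper's body (75 mm by 188 mm) begins 65 mm behind the grasp point.
Start: joints at [1.143, 0.13, 1.488, -0, 1.523, -0.085], TCP at [0.202, 0.565, 0.219] pointing down, gripper open.
Joint ranges: [-2.96, 2.96], [-0.89, 2.26], [0.02, 2.5], [-1.34, 4.48], [0, 2.73], [-2.66, 2.66]. Speed limits (rad/s): [2.39, 2.39, 2.79, 3.14, 3.14, 3.14].

## Interface

Orientations are given as a unit quaternion [x, y, z, w].
In Python, from cell import observe, capture, sign_off gives the robot as it stands. The module is installed in compiled form; this text tells all that it offers.
- The arm moves only by the tool move_arm, never from a script. Its argument "moves" is a list of rows, each an object of numbers: "x", "y", "z": the shift along the tool's x, y, z in m; "wx", "wy", "wz": the turn, a rotation vector about the tool's x, y, z in rad. In form: [{"x": .., "y": .., "z": .., "wx": .., "wy": .., "wz": ..}, ...]. A call has 1 to 12 rows; each row is the pose to reach, as a shift and turn from the pose measured when the call began, along the tool's axes at that moment; what a row does not reach only later rows make up. A row lasts 1/8 s, in which the tool goes at most 62.5 mm and 10.7 degrees, less where a joint would pass 70% of its speed; a pose out of reach is approached as far as the arm can. A call with a gripper value outside its range is refused whole. "grip" is the finger opening in m, from 0 to 0.093, set as the call begins (left out, the last holds). The fingers move at their own pace and stop on an object; the grip force is fixed at half the most. Time passes only in rows, so rows that repeat a pose let the fingers close. It gives the time, the measured TCP pose, the force and the opening at its end, in the units of the state.
- observe(): the state, without advancing time (a new reading comes with each control period).
- capture(name): name is "scene" or "top" or "wrist"; returns a dict with "img" (400x640x3 uint8, red, green, blue), "camera_matrix" (3x3 intrinsics, pixels), "cam_to_world" (4x4, takes a point from camera to world coordinates). Camera axes: x right, y down, z forward; pixel columns grow to the right and rows downward; lengths in m; the calibration is good to about 2 mm. A picture is of the moment at which its call begins. There is no depth.
- sign_off(): hands the job in, once; it reports no verdict.
The state is a dict: "t": time; "qpos": joint angles; "qvel": joint speeds; "tau": joint torques, N m; "eef_pos": TCP position; "orientation": TCP orientation; "ft_force": force on the tool from outside, world axes, zero at the start; "wrist_torque": the same for the moment, N m; "finger_gap": opening from 0.0 (shut) to 1.0 (fully open).
Only numpy, scipy, OpenCV 4.12 (cv2) and the standard library are available. Lean on these libraries where they do the work, as an engineer would, in place of code of your own. Each camera call takes 0.05 s, during which the arm holds its last target.

## Working session

There is one attempt and no reset: what is moved stays moved. The work goes in short steps, Python scripts to look and compute and a tool call to move; the robot and the scene stay as the last step left them, time stands still between calls to the robot, and variables do not carry over. Pictures are saved under pics/ and viewed, and the job is handed in when it is done.

Besides the shell and the picture viewer there is one more tool, called after ">>>" by a JSON object that holds its "fn" and its "kwargs". move_arm: Moves the arm, as the interface text tells. Its arguments: {"type":"object","properties":{"moves":{"type":"array"},"grip":{"type":"number"}},"required":["moves"]}

```bash
mkdir -p pics; python3 - <<'E'
from cell import observe,capture
import cv2,numpy as np,json
s=observe();print({k:np.round(v,3).tolist() for k,v in s.items()})
for n in ["scene","top","wrist"]:
    c=capture(n);cv2.imwrite(f"pics/{n}0.png",c["img"][:,:,::-1])
    np.savez(f"{n}0.npz",**c)
    print(n,np.round(c["camera_matrix"],1).tolist(),np.round(c["cam_to_world"],3).tolist())
E
```

```text
{'t': 0.0, 'qpos': [1.143, 0.131, 1.489, -0.0, 1.523, -0.085], 'qvel': [0.001, -0.002, -0.003, 0.0, -0.001, -0.0], 'tau': [0.0, -55.982, -49.177, 0.077, 0.035, -0.0], 'eef_pos': [0.201, 0.565, 0.218], 'orientation': [0.578, 0.407, -0.408, -0.578], 'ft_force': [-0.153, 0.038, 0.206], 'wrist_torque': [-0.044, -0.004, 0.043], 'finger_gap': 0.999}
scene [[472.4, 0.0, 315.3], [0.0, 472.4, 190.8], [0.0, 0.0, 1.0]] [[0.264, 0.607, -0.75, 1.628], [0.964, -0.172, 0.201, -0.257], [-0.007, -0.776, -0.63, 0.966], [0.0, 0.0, 0.0, 1.0]]
top [[424.1, 0.0, 315.7], [0.0, 424.1, 193.5], [0.0, 0.0, 1.0]] [[-0.019, -0.983, 0.185, 0.347], [-1.0, 0.017, -0.013, 0.02], [0.01, -0.185, -0.983, 1.249], [0.0, 0.0, 0.0, 1.0]]
wrist [[296.7, 0.0, 319.7], [0.0, 296.7, 196.0], [0.0, 0.0, 1.0]] [[0.337, 0.913, 0.228, 0.138], [0.941, -0.327, -0.082, 0.588], [-0.001, 0.242, -0.97, 0.384], [0.0, 0.0, 0.0, 1.0]]
```

View pics/scene0.png

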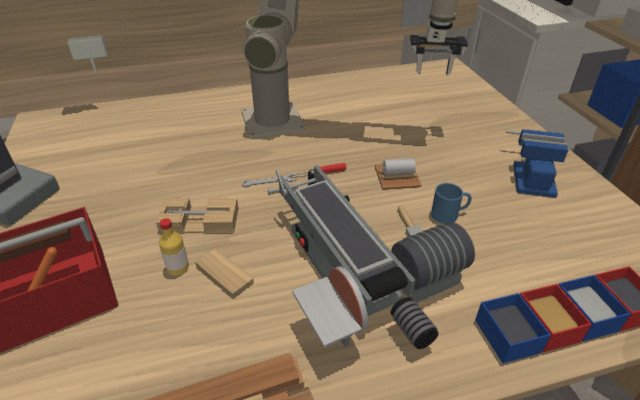

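View pics/top0.png

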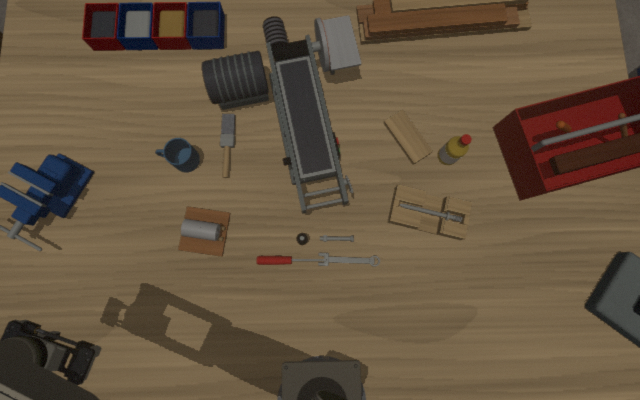

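View pics/wrist0.png

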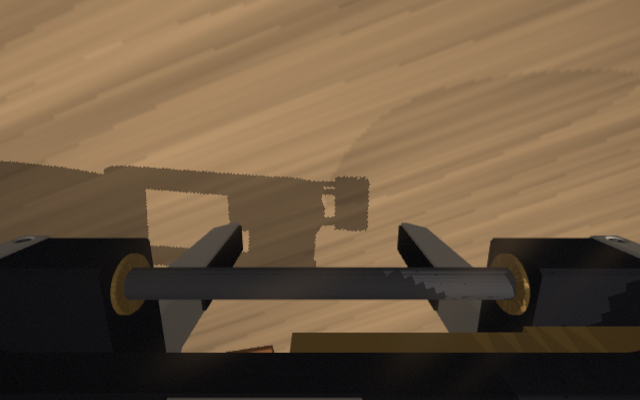

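```bash
python3 - <<'E'
import cv2
i=cv2.imread("pics/top0.png")
cv2.imwrite("pics/z1.png",cv2.resize(i[150:280,260:400],None,fx=5.5,fy=4.6*1,interpolation=cv2.INTER_CUBIC)[:600])
cv2.imwrite("pics/z2.png",cv2.resize(i[170:250,380:480],None,fx=7,fy=7,interpolation=cv2.INTER_CUBIC))
cv2.imwrite("pics/z3.png",cv2.resize(i[190:270,160:260],None,fx=7,fy=7,interpolation=cv2.INTER_CUBIC))
i=cv2.imread("pics/scene0.png")
cv2.imwrite("pics/z4.png",cv2.resize(i[140:260,230:370],None,fx=5,fy=5,interpolation=cv2.INTER_CUBIC))
E
```

```text
(no output)
```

View pics/z1.png

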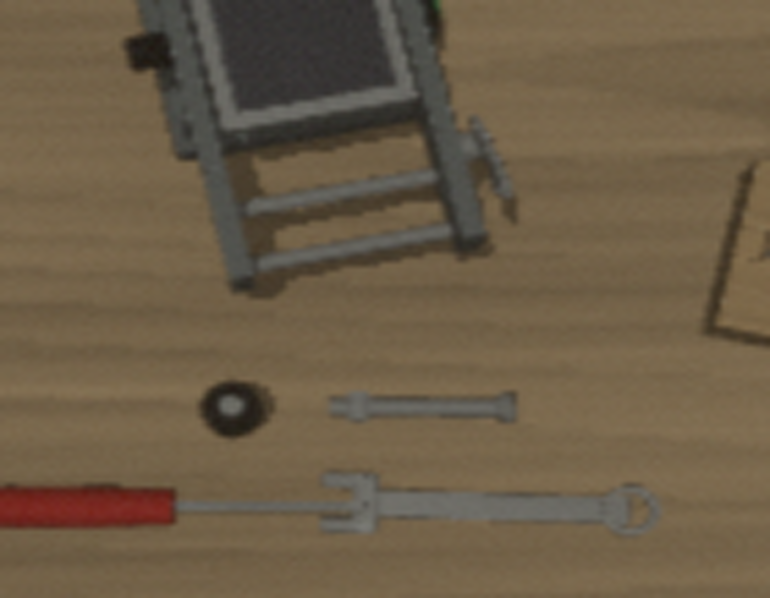

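View pics/z2.png

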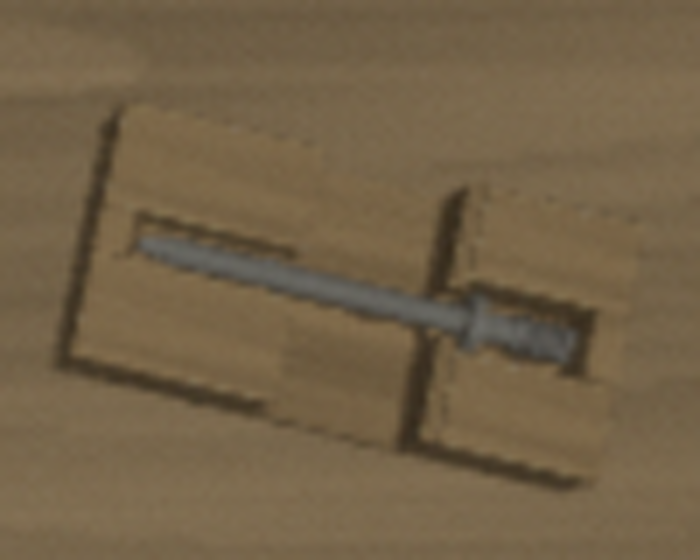

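View pics/z3.png

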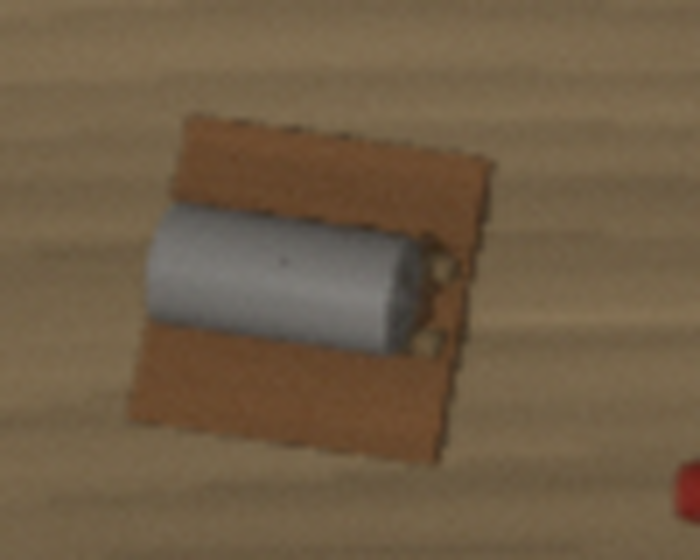

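View pics/z4.png

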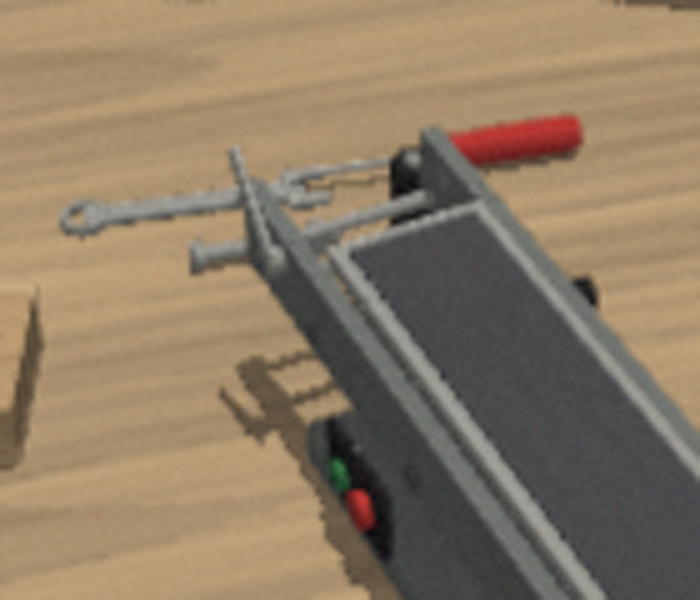

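```bash
cat > h.py <<'E'
import numpy as np,cv2
from scipy.spatial.transform import Rotation as R
def ld(n): return dict(np.load(n+".npz"))
def ray(c,p):
    K=c["camera_matrix"];T=c["cam_to_world"]
    d=T[:3,:3]@np.linalg.inv(K)@np.array([p[0],p[1],1.]);return T[:3,3],d
def pl(c,p,z):
    o,d=ray(c,p);return o+d*(z-o[2])/d[2]
def proj(c,P):
    T=c["cam_to_world"];q=T[:3,:3].T@(np.asarray(P,float)-T[:3,3]);q=c["camera_matrix"]@q;return q[:2]/q[2]
def target(jx,tilt_down=None):
    """tool pointing straight down, tool x along horizontal unit dir jx (yaw angle)"""
    x=np.array([np.cos(jx),np.sin(jx),0]);y=np.array([0,0,-1.]);z=np.cross(x,y)
    return R.from_matrix(np.c_[x,y,z])
def delta(pos,rot):
    from cell import observe
    s=observe();r=R.from_quat(s["orientation"]);p=np.array(s["eef_pos"])
    d=r.inv().apply(np.array(pos)-p);w=(r.inv()*rot).as_rotvec()
    print("t",round(float(s["t"]),2),"pos",np.round(p,4),"q6",np.round(s["qpos"],2),"F",np.round(s["ft_force"],1),"gap",np.round(s["finger_gap"]*93,1))
    print("shift mm",np.round(d*1000,1),"rot",np.round(w,4),"rows>=",round(max(np.linalg.norm(d)/.0625,np.degrees(np.linalg.norm(w))/10.7),1))
E
python3 - <<'E'
from h import *
from cell import observe
c=ld("top0");
s=observe();print(np.round(R.from_quat(s["orientation"]).as_matrix(),3))
z3=lambda x,y:(x/7+160-.43,y/7+190-.43)
L=pl(c,z3(162,263),.0426);Rr=pl(c,z3(397,295),.0426);print("drum",L,Rr,np.linalg.norm(L-Rr),(L+Rr)/2,np.degrees(np.arctan2(*(L-Rr)[1::-1])))
z2=lambda x,y:(x/7+380-.43,y/7+170-.43)
N=pl(c,z2(143,243),.032);F=pl(c,z2(465,318),.032);print("axle nose, flange",N,F,np.linalg.norm(N-F),np.degrees(np.arctan2(*(N-F)[1::-1])))
z1=lambda x,y:(x/5.5+260-.4,y/4.6+150-.4)
a=pl(c,z1(471,240),.131);b=pl(c,z1(244,283),.131);print("ears front top",a,b,np.linalg.norm(a-b),np.degrees(np.arctan2(*(b-a)[1::-1])))
for z,q in ((.094,[(245,207),(440,178)]),(.094,[(255,265),(450,230)])):
    a=pl(c,z1(*q[0]),z);b=pl(c,z1(*q[1]),z);print("bar",a,b,np.degrees(np.arctan2(*(a-b)[1::-1])))
E
```

```text
[[ 0.336 -0.001 -0.942]
 [ 0.942 -0.001  0.336]
 [-0.001 -1.     0.   ]]
drum [0.48373256 0.38386145 0.0426    ] [0.46899516 0.28832209 0.0426    ] 0.09666933920721832 [0.47636386 0.33609177 0.0426    ] 81.23097441317073
axle nose, flange [ 0.54037051 -0.24104414  0.032     ] [ 0.50658108 -0.37298439  0.032     ] 0.13619822440246773 75.63547485165263
ears front top [ 0.53402163 -0.07344598  0.131     ] [0.51072491 0.03724695 0.131     ] 0.11311791083360391 101.88516033902518
bar [0.56231589 0.03666796 0.094     ] [ 0.57843813 -0.06208194  0.094     ] 99.27249193682495
bar [0.52691576 0.03215758 0.094     ] [ 0.54647766 -0.06617181  0.094     ] 101.2516644946348
```

```bash
python3 - <<'E'
from h import *
delta([.476,.336,.17],target(np.radians(-8.8)))
E
```

```text
t 0.15 pos [0.2015 0.5647 0.2178] q6 [ 1.14  0.13  1.49 -0.    1.52 -0.09] F [-0.4  0.6  0.3] gap 92.9
shift mm [-123.    48.  -335.4] rot [ 9.0000e-04  1.3816e+00 -1.2000e-03] rows>= 7.4
```

>>> {"fn": "move_arm", "kwargs": {"moves": [{"x": -0.062, "y": 0.01, "z": -0.168, "wy": 0.7}, {"x": -0.123, "y": 0.048, "z": -0.335, "wy": 1.38}, {"x": -0.123, "y": 0.048, "z": -0.335, "wy": 1.38}, {"x": -0.123, "y": 0.048, "z": -0.335, "wy": 1.38}, {"x": -0.123, "y": 0.048, "z": -0.335, "wy": 1.38}, {"x": -0.123, "y": 0.048, "z": -0.335, "wy": 1.38}, {"x": -0.123, "y": 0.048, "z": -0.335, "wy": 1.38}, {"x": -0.123, "y": 0.048, "z": -0.335, "wy": 1.38}, {"x": -0.123, "y": 0.048, "z": -0.335, "wy": 1.38}, {"x": -0.123, "y": 0.048, "z": -0.335, "wy": 1.38}]}}

```text
validation failed for argument at $.mo...
```

```bash
python3 - <<'E'
from h import *
from cell import capture
delta([.476,.336,.17],target(np.radians(-8.8)))
c=capture("wrist");np.savez("w1.npz",**c);cv2.imwrite("pics/w1.png",c["img"][:,:,::-1])
print(np.round(c["cam_to_world"],3), proj(c,[.476,.336,.0426]))
E
```

```text
t 0.15 pos [0.2015 0.5647 0.2178] q6 [ 1.14  0.13  1.49 -0.    1.52 -0.09] F [-0.4  0.6  0.3] gap 92.9
shift mm [-123.    48.  -335.4] rot [ 9.0000e-04  1.3816e+00 -1.2000e-03] rows>= 7.4
[[ 0.337  0.913  0.228  0.138]
 [ 0.941 -0.327 -0.082  0.588]
 [-0.001  0.242 -0.97   0.384]
 [ 0.     0.     0.     1.   ]] [234.29957469 409.00226681]
```

View pics/w1.png

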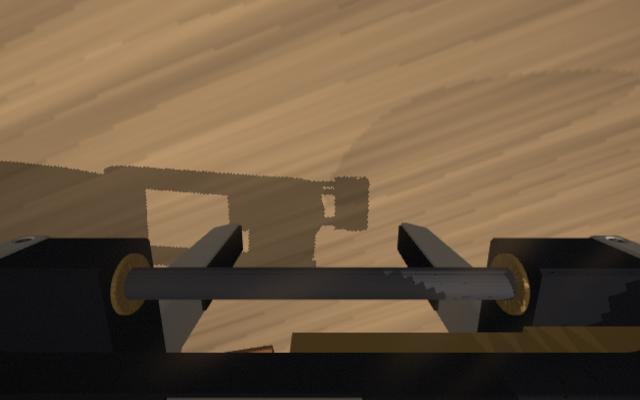

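>>> {"fn": "move_arm", "kwargs": {"moves": [{"x": -0.062, "y": 0.01, "z": -0.168, "wx": 0, "wy": 0.7, "wz": 0}, {"x": -0.123, "y": 0.048, "z": -0.335, "wx": 0, "wy": 1.38, "wz": 0}, {"x": -0.123, "y": 0.048, "z": -0.335, "wx": 0, "wy": 1.38, "wz": 0}, {"x": -0.123, "y": 0.048, "z": -0.335, "wx": 0, "wy": 1.38, "wz": 0}, {"x": -0.123, "y": 0.048, "z": -0.335, "wx": 0, "wy": 1.38, "wz": 0}, {"x": -0.123, "y": 0.048, "z": -0.335, "wx": 0, "wy": 1.38, "wz": 0}, {"x": -0.123, "y": 0.048, "z": -0.335, "wx": 0, "wy": 1.38, "wz": 0}, {"x": -0.123, "y": 0.048, "z": -0.335, "wx": 0, "wy": 1.38, "wz": 0}, {"x": -0.123, "y": 0.048, "z": -0.335, "wx": 0, "wy": 1.38, "wz": 0}, {"x": -0.123, "y": 0.048, "z": -0.335, "wx": 0, "wy": 1.38, "wz": 0}], "grip": 0.093}}

```text
t: 1.45
eef_pos: [0.4755, 0.3363, 0.17]
orientation: [0.706, -0.053, 0.053, -0.705]
ft_force: [-0.6, 0.2, -0.2]
finger_gap: 0.998
```

```bash
python3 - <<'E'
from h import *
from cell import capture
delta([.476,.336,.17],target(np.radians(-8.8)))
c=capture("wrist");np.savez("w1.npz",**c);cv2.imwrite("pics/w1.png",c["img"][:,:,::-1])
print(np.round(c["cam_to_world"],3), proj(c,[.476,.336,.0426]))
E
```

```text
t 1.45 pos [0.4755 0.3363 0.17  ] q6 [ 0.53  0.11  1.6  -0.    1.43  0.68] F [-0.6  0.2 -0.2] gap 92.8
shift mm [ 0.6 -0.  -0.3] rot [ 0.0012  0.0035 -0.0004] rows>= 0.0
[[ 0.989 -0.146 -0.037  0.485]
 [-0.15  -0.959 -0.24   0.404]
 [-0.     0.243 -0.97   0.336]
 [ 0.     0.     0.     1.   ]] [320.86609791 190.89053368]
```

View pics/w1.png

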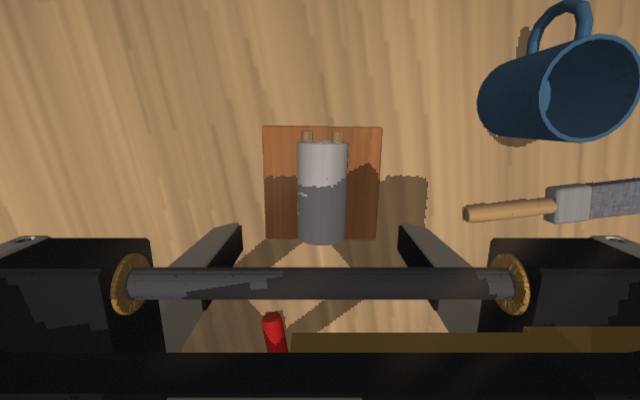

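```bash
python3 - <<'E'
from h import *
i=cv2.imread("pics/w1.png")
cv2.imwrite("pics/w1z.png",cv2.resize(i[120:255,255:390],None,fx=4.4,fy=4.4,interpolation=cv2.INTER_CUBIC))
E
```

```text
(no output)
```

View pics/w1z.png

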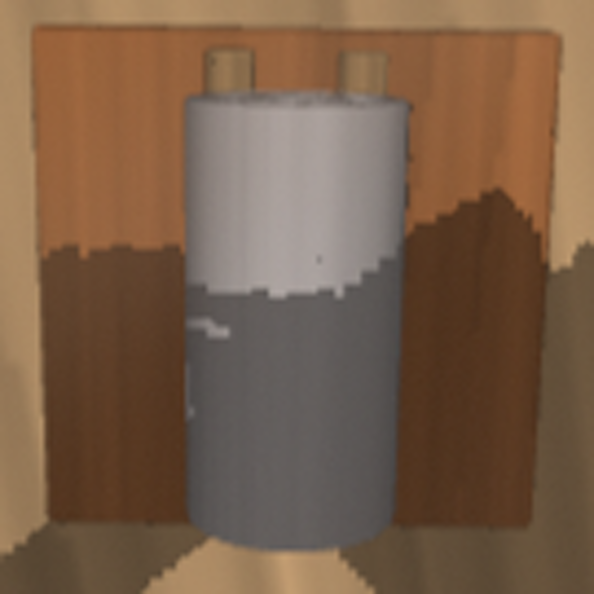

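```bash
python3 - <<'E'
from h import *
c=ld("w1")
f=lambda x,y:(x/4.4+255-.4,y/4.4+120-.4)
A=pl(c,f(298,99),.0426);B=pl(c,f(291.5,522),.0426);C=pl(c,f(290,548),.0676)
print(A,B,C,np.linalg.norm(A-B),(A+B)/2,np.degrees(np.arctan2(*(A-B)[1::-1])))
delta([.476,.336,.0236],target(np.radians(-8.8)))
E
```

```text
[0.48472119 0.38413765 0.0426    ] [0.46829228 0.28513531 0.0426    ] [0.46847881 0.28918231 0.0676    ] 0.1003562279170874 [0.47650674 0.33463648 0.0426    ] 80.5779309245712
t 1.5 pos [0.4755 0.3364 0.1701] q6 [ 0.53  0.11  1.6  -0.    1.43  0.68] F [-0.2 -0.2  0.8] gap 93.0
shift mm [  0.6 146.5  -0.2] rot [ 0.0011  0.0033 -0.0003] rows>= 2.3
```

>>> {"fn": "move_arm", "kwargs": {"moves": [{"x": 0.001, "y": 0.05, "z": 0, "wx": 0, "wy": 0, "wz": 0}, {"x": 0.001, "y": 0.1, "z": 0, "wx": 0, "wy": 0, "wz": 0}, {"x": 0.001, "y": 0.135, "z": 0, "wx": 0, "wy": 0, "wz": 0}, {"x": 0.001, "y": 0.146, "z": 0, "wx": 0, "wy": 0, "wz": 0}, {"x": 0.001, "y": 0.146, "z": 0, "wx": 0, "wy": 0, "wz": 0}, {"x": 0.001, "y": 0.146, "z": 0, "wx": 0, "wy": 0, "wz": 0}]}}

```text
t: 2.25
eef_pos: [0.4778, 0.337, 0.0262]
orientation: [-0.705, 0.052, -0.054, 0.705]
ft_force: [-0.6, -0.9, 0.6]
finger_gap: 1.0
```

>>> {"fn": "move_arm", "kwargs": {"moves": [{"x": 0, "y": 0, "z": 0, "wx": 0, "wy": 0, "wz": 0}, {"x": 0, "y": 0, "z": 0, "wx": 0, "wy": 0, "wz": 0}, {"x": 0, "y": 0, "z": 0, "wx": 0, "wy": 0, "wz": 0}, {"x": 0, "y": 0, "z": 0, "wx": 0, "wy": 0, "wz": 0}, {"x": 0, "y": 0, "z": 0, "wx": 0, "wy": 0, "wz": 0}], "grip": 0.03}}

```text
t: 2.88
eef_pos: [0.4773, 0.337, 0.0262]
orientation: [-0.705, 0.053, -0.053, 0.705]
ft_force: [0.0, -0.5, 1.4]
finger_gap: 0.533
```

```bash
python3 - <<'E'
from h import *
delta([.552,-.013,.25],target(np.radians(11.5)))
c=ld("top0");g=cv2.cvtColor(c["img"],cv2.COLOR_RGB2GRAY)
lsd=cv2.createLineSegmentDetector()
l=lsd.detect(g)[0][:,0]
for a in l:
    if np.hypot(a[2]-a[0],a[3]-a[1])>18 and all(255<x<365 for x in a[::2]) and all(40<y<218 for y in a[1::2]):
        p=pl(c,a[:2],.131);q=pl(c,a[2:],.131);d=q-p
        print(np.round(a,1),np.round(p[:2],3),np.round(q[:2],3),np.round(np.degrees(np.arctan2(d[1],d[0]))%180,1))
E
```

```text
t 2.88 pos [0.4773 0.337  0.0262] q6 [ 0.53  0.26  1.71 -0.    1.17  0.68] F [ 0.  -0.5  1.4] gap 49.5
shift mm [ 126.4 -223.9 -334.8] rot [-0.0004 -0.3507  0.0013] rows>= 6.8
[308.   55.1 273.9  61.7] [0.961 0.019] [0.942 0.117] 101.1
[337.4 137.9 342.8 176.7] [ 0.713 -0.058] [ 0.603 -0.069] 5.9
[260.1  51.7 268.6  91.8] [0.973 0.156] [0.851 0.132] 11.3
[299.4 178.3 335.7 170.9] [0.6   0.048] [ 0.619 -0.05 ] 100.9
[330.6 167.9 303.  173.7] [ 0.628 -0.037] [0.613 0.038] 101.3
[280.6  64.  304.6  59.5] [0.934 0.098] [0.947 0.029] 100.8
[331.5  69.1 359.4  63.1] [ 0.917 -0.047] [ 0.934 -0.127] 102.2
[302.3 172.1 279.2  65.4] [0.618 0.04 ] [0.93  0.102] 11.2
[272.1  63.3 268.7  42.4] [0.937 0.122] [1.002 0.132] 8.5
[325.8  81.8 320.2  63.3] [ 0.878 -0.029] [ 0.935 -0.015] 14.4
[306.6  60.7 331.  165.8] [0.943 0.024] [ 0.634 -0.038] 11.2
[275.7  64.4 299.8 175.8] [0.933 0.112] [0.607 0.047] 11.2
[337.6 158.  331.7 132.9] [ 0.655 -0.056] [ 0.727 -0.042] 11.2
[336.  177.5 302.2 184.5] [ 0.601 -0.051] [0.583 0.041] 100.9
[360.4  78.3 335.4  83.2] [ 0.887 -0.128] [ 0.874 -0.056] 100.9
[333.3 193.8 309.7 199.4] [ 0.556 -0.042] [0.542 0.022] 102.5
[339.4 204.6 313.2 209.8] [ 0.527 -0.058] [0.514 0.013] 100.4
[335.  169.5 309.   57.9] [ 0.623 -0.048] [0.952 0.017] 11.2
[305.5 196.1 339.5 188.8] [0.551 0.033] [ 0.57  -0.059] 101.4
[303.1 209.2 339.4 200.8] [0.516 0.039] [ 0.537 -0.058] 102.1
[285.  154.5 274.1 103.2] [0.668 0.087] [0.816 0.116] 11.3
[318.8  75.1 326.1 102.1] [ 0.899 -0.01 ] [ 0.817 -0.029] 12.8
[302.6 195.4 297.5 174.2] [0.553 0.04 ] [0.612 0.053] 12.5
[301.2 210.8 295.3 185.7] [0.512 0.045] [0.58 0.06] 12.3
[337.5 174.2 343.5 198.4] [ 0.61  -0.055] [ 0.543 -0.069] 12.0
```

>>> {"fn": "move_arm", "kwargs": {"moves": [{"x": 0, "y": -0.05, "z": 0, "wx": 0, "wy": 0, "wz": 0}, {"x": 0, "y": -0.11, "z": 0, "wx": 0, "wy": 0, "wz": 0}, {"x": 0, "y": -0.17, "z": 0, "wx": 0, "wy": 0, "wz": 0}, {"x": 0, "y": -0.22, "z": 0, "wx": 0, "wy": 0, "wz": 0}, {"x": 0, "y": -0.224, "z": 0, "wx": 0, "wy": 0, "wz": 0}]}}

```text
t: 3.5
eef_pos: [0.4789, 0.3381, 0.2549]
orientation: [-0.703, 0.05, -0.056, 0.707]
ft_force: [0.3, 0.3, -5.0]
finger_gap: 0.534
```

```bash
python3 - <<'E'
from h import *
delta([.552,-.013,.25],target(np.radians(11.2)))
E
```

```text
t 3.5 pos [0.4789 0.3381 0.2549] q6 [ 0.53  0.07  1.49 -0.    1.58  0.68] F [ 0.3  0.3 -5. ] gap 49.7
shift mm [ 124.7    3.9 -336.2] rot [-0.0042 -0.3454  0.0081] rows>= 5.7
```

>>> {"fn": "move_arm", "kwargs": {"moves": [{"x": 0.02, "y": 0.0, "z": -0.06, "wx": 0, "wy": -0.06, "wz": 0}, {"x": 0.042, "y": 0.0, "z": -0.12, "wx": 0, "wy": -0.12, "wz": 0}, {"x": 0.064, "y": 0.0, "z": -0.18, "wx": 0, "wy": -0.18, "wz": 0}, {"x": 0.086, "y": 0.0, "z": -0.24, "wx": 0, "wy": -0.24, "wz": 0}, {"x": 0.105, "y": 0.0, "z": -0.29, "wx": 0, "wy": -0.3, "wz": 0}, {"x": 0.12, "y": 0.002, "z": -0.325, "wx": -0.004, "wy": -0.34, "wz": 0.008}, {"x": 0.125, "y": 0.004, "z": -0.336, "wx": -0.004, "wy": -0.345, "wz": 0.008}, {"x": 0.125, "y": 0.004, "z": -0.336, "wx": -0.004, "wy": -0.345, "wz": 0.008}, {"x": 0.125, "y": 0.004, "z": -0.336, "wx": -0.004, "wy": -0.345, "wz": 0.008}]}}

```text
t: 4.62
eef_pos: [0.5519, -0.0115, 0.2491]
orientation: [-0.703, -0.069, 0.07, 0.704]
ft_force: [-0.0, 0.5, -4.9]
finger_gap: 0.535
```

```bash
python3 - <<'E'
from h import *
from cell import capture
delta([.552,-.013,.15],target(np.radians(11.2)))
for n in("wrist","top","scene"):
    c=capture(n);np.savez(n+"2.npz",**c);cv2.imwrite(f"pics/{n}2.png",c["img"][:,:,::-1])
E
```

```text
t 4.62 pos [ 0.5519 -0.0115  0.2491] q6 [-0.11 -0.01  1.58  0.    1.57 -0.31] F [-0.   0.5 -4.9] gap 49.8
shift mm [-0.1 99.1 -1.6] rot [-0.0011  0.0004 -0.001 ] rows>= 1.6
```

View pics/wrist2.png

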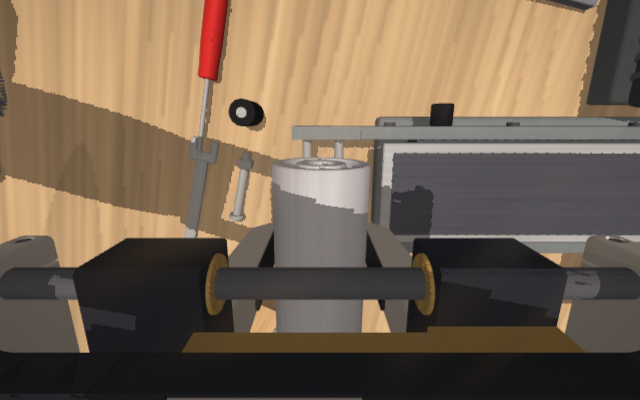

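View pics/scene2.png

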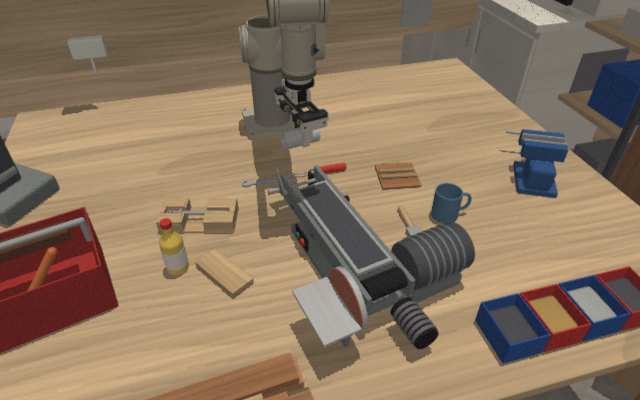

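```bash
python3 - <<'E'
from h import *
i=cv2.imread("pics/wrist2.png")
cv2.imwrite("pics/w2z.png",cv2.resize(i[110:200,260:390],None,fx=6,fy=6,interpolation=cv2.INTER_CUBIC))
E
```

```text
(no output)
```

View pics/w2z.png

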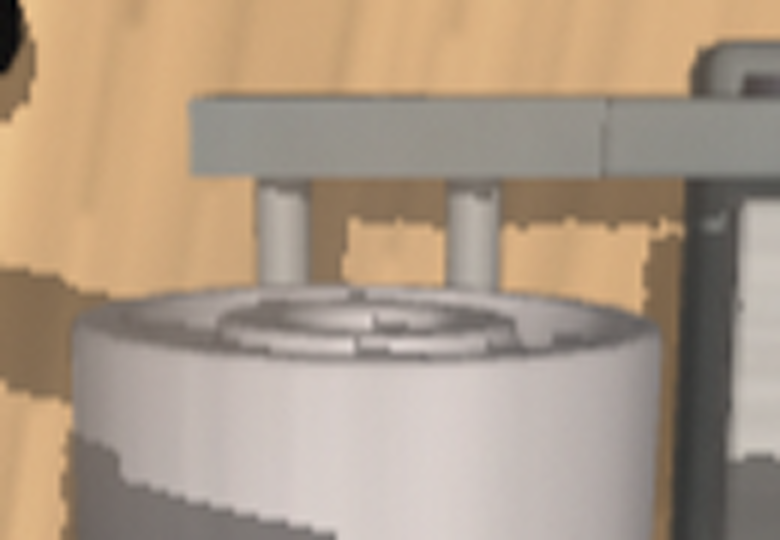

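```bash
python3 - <<'E'
from h import *
c=ld("wrist2")
f=lambda x,y:(x/6+260-.4,y/6+110-.4)
a=np.radians(11.2);ex=np.array([np.cos(a),np.sin(a)]);ey=np.array([-ex[1],ex[0]])
o=np.array([.552,-.013])
def S(n,x,y,z):
    p=pl(c,f(x,y),z)[:2];print(n,np.round(p,4),"sander xy mm",np.round([(p-o)@ex*1e3,(p-o)@ey*1e3],1))
S("drum end",367.5,325,.2655)
S("ear front in",190,177,.131);S("ear front out",190,97,.131)
S("ear in 2",600,177,.131);S("ear out2",600,97,.131)
S("bar1",285,195,.089);S("bar2",475,195,.089)
r=R.from_quat(__import__("cell").observe()["orientation"]).as_matrix();print(np.round(r,4))
E
```

```text
drum end [0.5431 0.035 ] sander xy mm [ 0.6 48.8]
ear front in [0.5151 0.0347] sander xy mm [-26.9  53.9]
ear front out [0.513  0.0467] sander xy mm [-26.6  66.2]
ear in 2 [0.5784 0.0471] sander xy mm [37.6 53.9]
ear out2 [0.5756 0.0591] sander xy mm [37.2 66.1]
bar1 [0.5291 0.0319] sander xy mm [-13.8  48.5]
bar2 [0.5628 0.0385] sander xy mm [20.6 48.4]
[[ 9.807e-01  3.000e-04 -1.953e-01]
 [ 1.953e-01  4.000e-04  9.807e-01]
 [ 4.000e-04 -1.000e+00  3.000e-04]]
```

>>> {"fn": "move_arm", "kwargs": {"moves": [{"x": 0.002, "y": 0.04, "z": 0.0, "wx": 0, "wy": 0, "wz": 0}, {"x": 0.002, "y": 0.08, "z": 0.0, "wx": 0, "wy": 0, "wz": 0}, {"x": 0.002, "y": 0.096, "z": 0.0, "wx": 0, "wy": 0, "wz": 0}, {"x": 0.002, "y": 0.096, "z": 0.0, "wx": 0, "wy": 0, "wz": 0}, {"x": 0.002, "y": 0.096, "z": 0.0, "wx": 0, "wy": 0, "wz": 0}]}}

```text
t: 5.4
eef_pos: [0.5555, -0.0111, 0.1562]
orientation: [0.704, 0.071, -0.068, -0.704]
ft_force: [0.2, 0.7, -3.5]
finger_gap: 0.531
```

```bash
python3 - <<'E'
from h import *
from cell import capture
delta([.552,-.013,.15],target(np.radians(11.2)))
for n in("wrist","scene"):
    c=capture(n);np.savez(n+"3.npz",**c);cv2.imwrite(f"pics/{n}3.png",c["img"][:,:,::-1])
i=cv2.imread("pics/wrist3.png")
cv2.imwrite("pics/w3z.png",cv2.resize(i[50:250,230:430],None,fx=3,fy=3,interpolation=cv2.INTER_CUBIC))
i=cv2.imread("pics/scene3.png")
cv2.imwrite("pics/s3z.png",cv2.resize(i[100:240,230:390],None,fx=5,fy=4.2,interpolation=cv2.INTER_CUBIC))
E
```

```text
t 5.4 pos [ 0.5555 -0.0111  0.1562] q6 [-0.11  0.05  1.69  0.    1.4  -0.31] F [ 0.2  0.7 -3.5] gap 49.4
shift mm [-3.8  6.1 -1.1] rot [0.0006 0.0013 0.0032] rows>= 0.1
```

View pics/w3z.png

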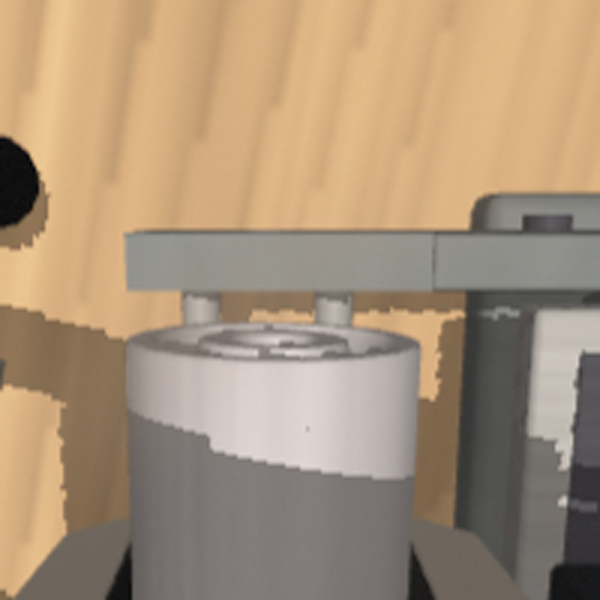

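View pics/s3z.png

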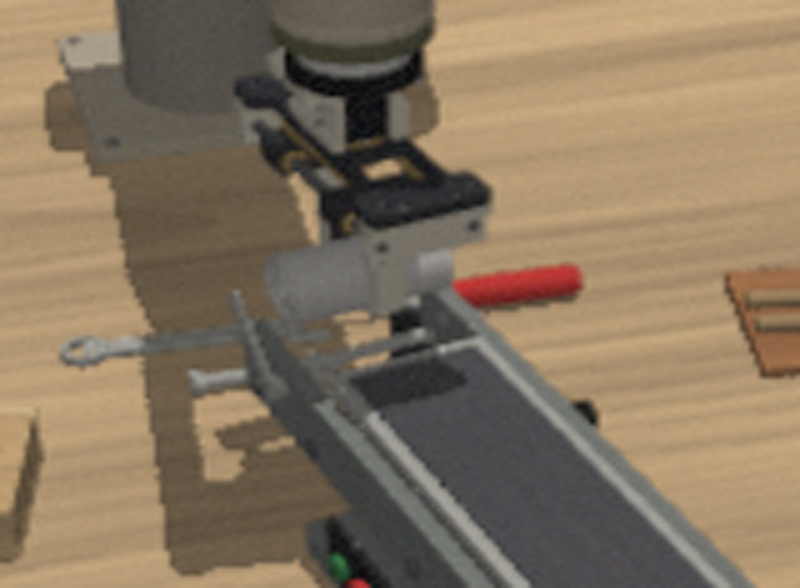

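```bash
python3 - <<'E'
from h import *
c=ld("wrist3")
f=lambda x,y:(x/3+230-.33,y/3+50-.33)
a=np.radians(11.2);ex=np.array([np.cos(a),np.sin(a)]);ey=np.array([-ex[1],ex[0]])
o=np.array([.552,-.013])
def S(n,x,y,z):
    p=pl(c,f(x,y),z)[:2];print(n,np.round(p,4),"sander xy mm",np.round([(p-o)@ex*1e3,(p-o)@ey*1e3],1))
S("drum end",274,350,.1726)
S("ear front in",126,290,.131);S("ear front out",126,233,.131)
S("ear in 2",430,290,.131);S("ear out2",430,233,.131)
S("bar1",201,308,.089);S("bar2",333,308,.089)
p=np.array([.5555,-.0111]);print("tcp",(p-o)@ex*1e3,(p-o)@ey*1e3)
E
```

```text
drum end [0.5469 0.0341] sander xy mm [ 4.2 47.2]
ear front in [0.515  0.0347] sander xy mm [-27.   53.9]
ear front out [0.5132 0.0464] sander xy mm [-26.5  65.8]
ear in 2 [0.5786 0.0473] sander xy mm [37.8 53.9]
ear out2 [0.5758 0.0588] sander xy mm [37.2 65.8]
bar1 [0.5292 0.0294] sander xy mm [-14.2  46. ]
bar2 [0.5629 0.036 ] sander xy mm [20.3 46. ]
tcp 3.8023883110400654 1.183994565893571
```

```bash
python3 - <<'E'
from h import *
a=np.radians(11.2);ex=np.array([np.cos(a),np.sin(a)]);ey=np.array([-ex[1],ex[0]])
o=np.array([.552,-.013])
p=o+.0030*ex+.0043*ey
delta([*p,.144],target(a))
E
```

```text
t 5.5 pos [ 0.5556 -0.0113  0.1562] q6 [-0.11  0.05  1.69  0.    1.4  -0.31] F [-0.1  0.5 -4.4] gap 49.6
shift mm [-0.9 12.2  3.3] rot [0.0006 0.0011 0.0036] rows>= 0.2
```

>>> {"fn": "move_arm", "kwargs": {"moves": [{"x": -0.001, "y": 0.006, "z": 0.0034, "wx": 0, "wy": 0, "wz": 0.003}, {"x": -0.001, "y": 0.012, "z": 0.0034, "wx": 0, "wy": 0, "wz": 0.003}, {"x": -0.001, "y": 0.012, "z": 0.0034, "wx": 0, "wy": 0, "wz": 0.003}]}}

```text
t: 5.88
eef_pos: [0.5534, -0.008, 0.1433]
orientation: [0.704, 0.069, -0.07, -0.704]
ft_force: [-0.3, 0.3, -4.7]
finger_gap: 0.531
```

```bash
python3 - <<'E'
from h import *
from cell import capture
delta([.552,-.013,.15],target(np.radians(11.2)))
for n in("wrist","scene"):
    c=capture(n);np.savez(n+"4.npz",**c);cv2.imwrite(f"pics/{n}4.png",c["img"][:,:,::-1])
i=cv2.imread("pics/wrist4.png")
cv2.imwrite("pics/w4z.png",cv2.resize(i[100:200,250:400],None,fx=5,fy=5,interpolation=cv2.INTER_CUBIC))
i=cv2.imread("pics/scene4.png")
cv2.imwrite("pics/s4z.png",cv2.resize(i[140:200,260:340],None,fx=9,fy=9,interpolation=cv2.INTER_CUBIC))
E
```

```text
t 5.88 pos [ 0.5534 -0.008   0.1433] q6 [-0.11  0.05  1.71 -0.    1.38 -0.3 ] F [-0.3  0.3 -4.7] gap 49.4
shift mm [-2.3 -6.7 -4.6] rot [ 0.0003  0.0012 -0.0009] rows>= 0.1
```

View pics/w4z.png

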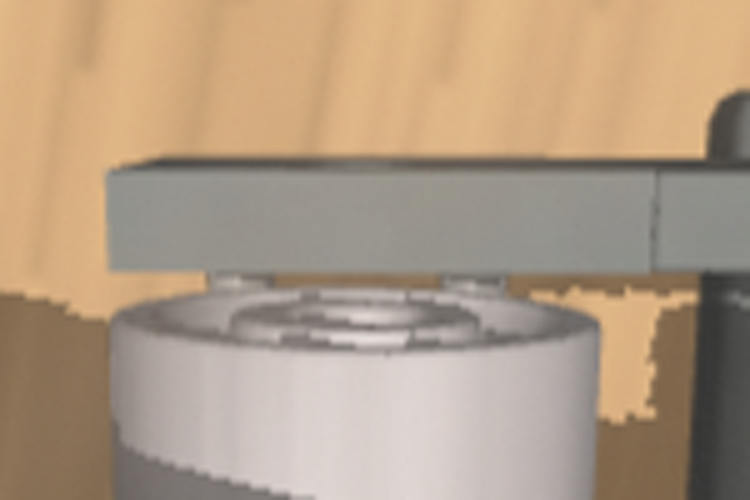

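View pics/s4z.png

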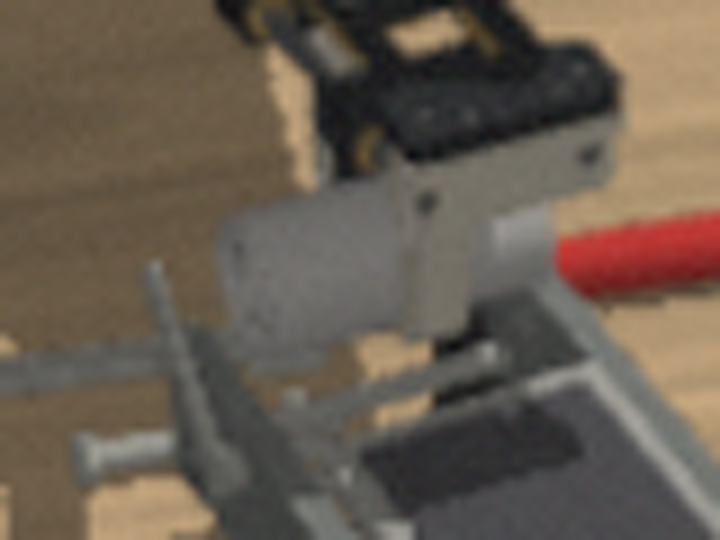

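```bash
cat > s4.py <<'E'
from h import *
c=ld("wrist4")
f=lambda x,y:(x/5+250-.4,y/5+100-.4)
a=np.radians(11.2);ex=np.array([np.cos(a),np.sin(a)]);ey=np.array([-ex[1],ex[0]])
o=np.array([.552,-.013])
def S(n,x,y,z):
    p=pl(c,f(x,y),z)[:2];print(n,"sander xy mm",np.round([(p-o)@ex*1e3,(p-o)@ey*1e3],1))
S("drum end",356,332,.1597);S("corner .164",356,332,.1637)
S("drum rim top",356,352,.1847);S("rim bottom",356,287,.1347)
S("ear front in",107,270,.131);S("ear front out",107,170,.131)
S("ear in 2",655,270,.131)
S("bar1",240,285,.089);S("bar2",475,285,.089)
p=np.array([.5534,-.008]);print("tcp",(p-o)@ex*1e3,(p-o)@ey*1e3)
E
python3 s4.py
```

```text
drum end sander xy mm [ 2.7 50.8]
corner .164 sander xy mm [ 2.7 51.4]
drum rim top sander xy mm [ 2.6 52.7]
rim bottom sander xy mm [ 2.8 52.5]
ear front in sander xy mm [-27.1  54.1]
ear front out sander xy mm [-26.6  65.9]
ear in 2 sander xy mm [38.6 54.1]
bar1 sander xy mm [-14.3  47.6]
bar2 sander xy mm [20.6 47.6]
tcp 2.3445089735886855 4.632847685038004
```

>>> {"fn": "move_arm", "kwargs": {"moves": [{"x": 0.0005, "y": 0.0, "z": -0.0012, "wx": 0, "wy": 0, "wz": 0}, {"x": 0.0005, "y": 0.01, "z": -0.0012, "wx": 0, "wy": 0, "wz": 0}, {"x": 0.0005, "y": 0.02, "z": -0.0012, "wx": 0, "wy": 0, "wz": 0}, {"x": 0.0005, "y": 0.03, "z": -0.0012, "wx": 0, "wy": 0, "wz": 0}]}}

```text
t: 6.48
eef_pos: [0.5541, -0.0092, 0.1127]
orientation: [0.704, 0.069, -0.07, -0.704]
ft_force: [-0.3, -0.7, -4.2]
finger_gap: 0.532
```

```bash
python3 - <<'E'
from h import *
from cell import capture
delta([.552,-.013,.0973],target(np.radians(11.2)))
for n in("wrist","scene"):
    c=capture(n);np.savez(n+"5.npz",**c);cv2.imwrite(f"pics/{n}5.png",c["img"][:,:,::-1])
i=cv2.imread("pics/wrist5.png")
cv2.imwrite("pics/w5z.png",cv2.resize(i[100:220,250:400],None,fx=5,fy=5,interpolation=cv2.INTER_CUBIC))
i=cv2.imread("pics/scene5.png")
cv2.imwrite("pics/s5z.png",cv2.resize(i[140:200,260:340],None,fx=9,fy=9,interpolation=cv2.INTER_CUBIC))
E
```

```text
t 6.47 pos [ 0.5541 -0.0092  0.1127] q6 [-0.11  0.08  1.74 -0.    1.32 -0.31] F [-0.3 -0.7 -4.2] gap 49.5
shift mm [-2.8 15.4 -3.3] rot [ 0.0003  0.0011 -0.0009] rows>= 0.3
```

View pics/w5z.png

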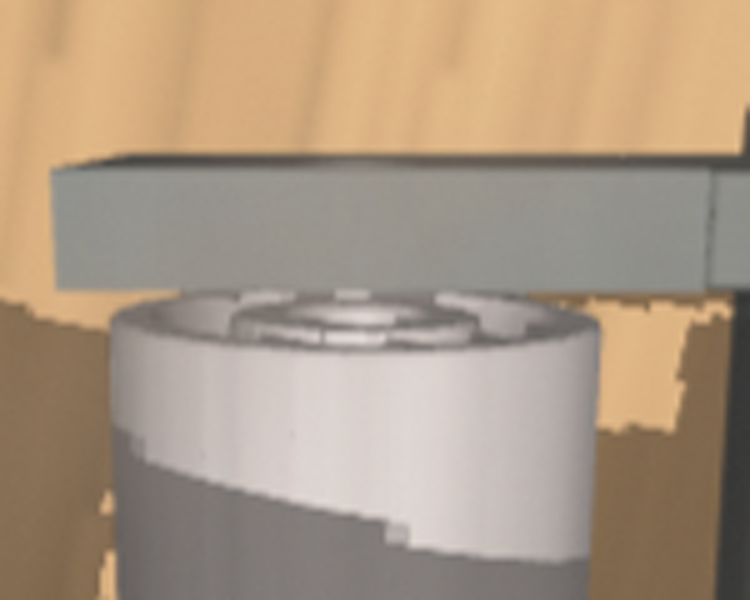

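View pics/s5z.png

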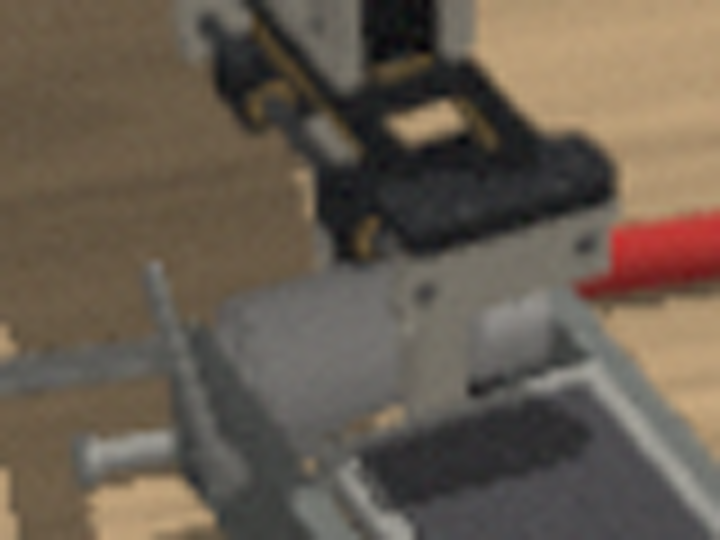

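>>> {"fn": "move_arm", "kwargs": {"moves": [{"x": -0.0005, "y": 0.007, "z": 0.0, "wx": 0, "wy": 0, "wz": 0}, {"x": -0.0005, "y": 0.013, "z": 0.0, "wx": 0, "wy": 0, "wz": 0}, {"x": -0.0005, "y": 0.0155, "z": 0.0, "wx": 0, "wy": 0, "wz": 0}, {"x": -0.0005, "y": 0.0155, "z": 0.0, "wx": 0, "wy": 0, "wz": 0}]}}

```text
t: 7.08
eef_pos: [0.5541, -0.0091, 0.0976]
orientation: [0.704, 0.069, -0.069, -0.704]
ft_force: [2.7, 0.6, 3.9]
finger_gap: 0.534
```

>>> {"fn": "move_arm", "kwargs": {"moves": [{"x": 0, "y": 0, "z": 0, "wx": 0, "wy": 0, "wz": 0}, {"x": 0, "y": 0, "z": 0, "wx": 0, "wy": 0, "wz": 0}, {"x": 0, "y": 0, "z": 0, "wx": 0, "wy": 0, "wz": 0}, {"x": 0, "y": 0, "z": 0, "wx": 0, "wy": 0, "wz": 0}], "grip": 0.06}}

```text
t: 7.58
eef_pos: [0.5539, -0.0091, 0.0974]
orientation: [0.704, 0.069, -0.07, -0.704]
ft_force: [-0.2, 0.5, 0.7]
finger_gap: 0.644
```

>>> {"fn": "move_arm", "kwargs": {"moves": [{"x": 0, "y": -0.03, "z": 0, "wx": 0, "wy": 0, "wz": 0}, {"x": 0, "y": -0.08, "z": 0, "wx": 0, "wy": 0, "wz": 0}, {"x": 0, "y": -0.12, "z": 0, "wx": 0, "wy": 0, "wz": 0}, {"x": 0, "y": -0.15, "z": 0, "wx": 0, "wy": 0, "wz": 0}, {"x": 0, "y": -0.15, "z": 0, "wx": 0, "wy": 0, "wz": 0}]}}

```text
t: 8.2
eef_pos: [0.5556, -0.0093, 0.2506]
orientation: [0.704, 0.071, -0.068, -0.703]
ft_force: [0.1, 0.3, 0.1]
finger_gap: 0.646
```

```bash
python3 - <<'E'
from h import *
from cell import capture
c=ld("top0")
a=np.radians(75.6);u=np.array([np.cos(a),np.sin(a)])
nose=np.array([.5404,-.2410]);fl=np.array([.5066,-.3730])
org=((nose-.138*u)+fl)/2;g=org+.032*u;print(org,g)
delta([*g,.15],target(np.radians(-14.4)))
for n in("wrist","scene"):
    c=capture(n);np.savez(n+"6.npz",**c);cv2.imwrite(f"pics/{n}6.png",c["img"][:,:,::-1])
E
```

```text
[ 0.5063404  -0.37383224] [ 0.51429847 -0.34283758]
t 8.2 pos [ 0.5556 -0.0093  0.2506] q6 [-0.11 -0.01  1.57 -0.    1.57 -0.31] F [0.1 0.3 0.1] gap 60.0
shift mm [-106.1  100.6 -318.9] rot [0.0007 0.448  0.0053] rows>= 5.6
```

View pics/wrist6.png

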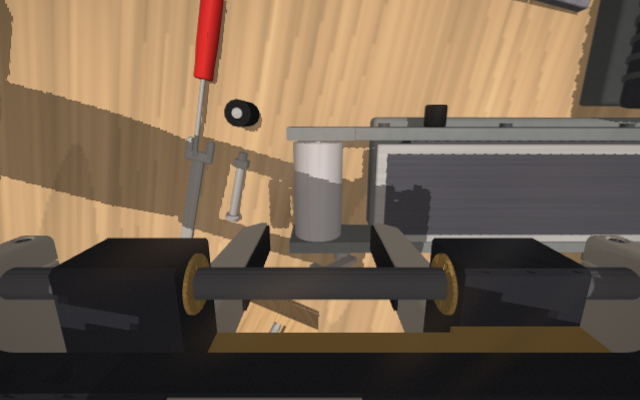

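```bash
python3 - <<'E'
from h import *
c=ld("top0")
print(pl(c,(465,140),.17),pl(c,(456,147),.12),pl(c,(445,156),.03))
c=ld("scene0");print("scene cap",pl(c,(165.5,223),.17), pl(c,(176,268),.0))
print(pl(ld("top0"),(397,187.5),.045),pl(ld("top0"),(470,207),.045))
E
```

```text
[ 0.68858255 -0.39444022  0.17      ] [ 0.68457051 -0.38687591  0.12      ] [ 0.68411785 -0.38414906  0.03      ]
scene cap [ 0.70104732 -0.39306591  0.17      ] [ 0.69503633 -0.39942729  0.        ]
[ 0.58775135 -0.23229539  0.045     ] [ 0.52685895 -0.43992605  0.045     ]
```

>>> {"fn": "move_arm", "kwargs": {"moves": [{"x": -0.018, "y": 0, "z": -0.055, "wx": 0, "wy": 0.07, "wz": 0}, {"x": -0.038, "y": 0, "z": -0.115, "wx": 0, "wy": 0.15, "wz": 0}, {"x": -0.058, "y": 0.01, "z": -0.175, "wx": 0, "wy": 0.25, "wz": 0}, {"x": -0.078, "y": 0.03, "z": -0.235, "wx": 0, "wy": 0.35, "wz": 0}, {"x": -0.098, "y": 0.06, "z": -0.295, "wx": 0, "wy": 0.43, "wz": 0.005}, {"x": -0.106, "y": 0.09, "z": -0.319, "wx": 0, "wy": 0.448, "wz": 0.005}, {"x": -0.106, "y": 0.1, "z": -0.319, "wx": 0, "wy": 0.448, "wz": 0.005}, {"x": -0.106, "y": 0.1, "z": -0.319, "wx": 0, "wy": 0.448, "wz": 0.005}]}}

```text
t: 9.3
eef_pos: [0.5109, -0.3412, 0.1443]
orientation: [-0.701, 0.092, -0.085, 0.702]
ft_force: [-0.3, -0.0, 0.1]
finger_gap: 0.643
```

```bash
python3 - <<'E'
from h import *
from cell import capture
delta([.5143,-.3428,.15],target(np.radians(-14.4)))
for n in("wrist","top"):
    c=capture(n);np.savez(n+"7.npz",**c);cv2.imwrite(f"pics/{n}7.png",c["img"][:,:,::-1])
i=cv2.imread("pics/top7.png")
cv2.imwrite("pics/t7z.png",cv2.resize(i[130:220,270:360],None,fx=6.6,fy=6.6,interpolation=cv2.INTER_CUBIC))
E
```

```text
t 9.3 pos [ 0.5109 -0.3412  0.1443] q6 [-0.67  0.22  1.52 -0.    1.41 -0.42] F [-0.3 -0.   0.1] gap 59.8
shift mm [ 3.7 -5.8 -0.7] rot [-0.0008 -0.0001 -0.0096] rows>= 0.1
```

View pics/wrist7.png

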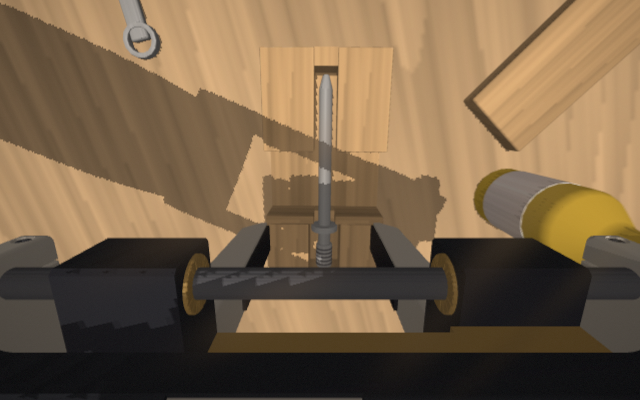

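View pics/t7z.png

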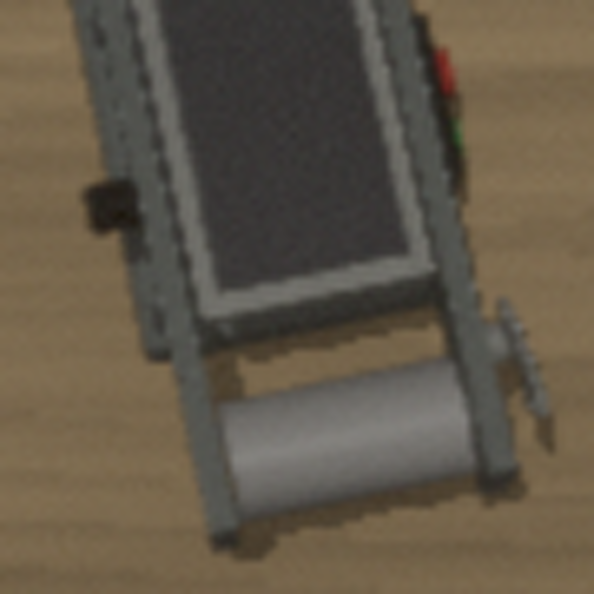

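```bash
python3 - <<'E'
from h import *
i=cv2.imread("pics/wrist7.png")
cv2.imwrite("pics/w7z.png",cv2.resize(i[55:275,265:385],None,fx=2.7*1.8,fy=2.7,interpolation=cv2.INTER_CUBIC))
E
```

```text
(no output)
```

View pics/w7z.png

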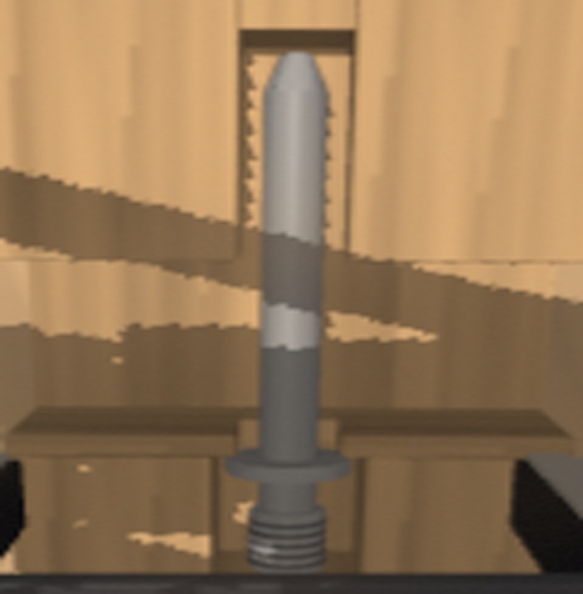

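```bash
python3 - <<'E'
from h import *
c=ld("wrist7")
f=lambda x,y:(x/4.86+265-.4,y/2.7+55-.3)
N=pl(c,f(292,52),.032);F=pl(c,f(287.5,466),.032);d=(N-F);L=np.linalg.norm(d);u=d/L
print(N,F,L,"expect .141",np.degrees(np.arctan2(u[1],u[0])))
org=N-.138*u;org2=F+.003*u;print(org,org2)
o=(org+org2)/2;g=o+.032*u
print(g);y=np.arctan2(u[1],u[0])-np.pi/2
delta([*g[:2],.020],target(y))
E
```

```text
[ 0.54057907 -0.2364762   0.032     ] [ 0.50467181 -0.37438988  0.032     ] 0.14251145940386786 expect .141 75.40644524455122
[ 0.50580852 -0.37002397  0.032     ] [ 0.5054277  -0.37148667  0.032     ]
[ 0.51368085 -0.33978772  0.032     ]
t 9.4 pos [ 0.5127 -0.3416  0.1473] q6 [-0.67  0.22  1.52 -0.    1.41 -0.42] F [0.4 1.2 0.8] gap 59.8
shift mm [  1.2 127.3   2.2] rot [ 0.0013  0.0048 -0.0051] rows>= 2.0
```

>>> {"fn": "move_arm", "kwargs": {"moves": [{"x": 0.001, "y": 0.05, "z": 0.002, "wx": 0, "wy": 0.005, "wz": -0.005}, {"x": 0.001, "y": 0.1, "z": 0.002, "wx": 0, "wy": 0.005, "wz": -0.005}, {"x": 0.001, "y": 0.12, "z": 0.002, "wx": 0, "wy": 0.005, "wz": -0.005}, {"x": 0.001, "y": 0.127, "z": 0.002, "wx": 0, "wy": 0.005, "wz": -0.005}, {"x": 0.001, "y": 0.127, "z": 0.002, "wx": 0, "wy": 0.005, "wz": -0.005}, {"x": 0.001, "y": 0.127, "z": 0.002, "wx": 0, "wy": 0.005, "wz": -0.005}]}}

```text
t: 10.15
eef_pos: [0.5149, -0.341, 0.0226]
orientation: [0.702, -0.089, 0.091, -0.7]
ft_force: [0.8, 0.7, 0.4]
finger_gap: 0.642
```

>>> {"fn": "move_arm", "kwargs": {"moves": [{"x": 0, "y": 0, "z": 0, "wx": 0, "wy": 0, "wz": 0}, {"x": 0, "y": 0, "z": 0, "wx": 0, "wy": 0, "wz": 0}, {"x": 0, "y": 0, "z": 0, "wx": 0, "wy": 0, "wz": 0}, {"x": 0, "y": 0, "z": 0, "wx": 0, "wy": 0, "wz": 0}, {"x": 0, "y": 0, "z": 0, "wx": 0, "wy": 0, "wz": 0}, {"x": 0, "y": 0, "z": 0, "wx": 0, "wy": 0, "wz": 0}], "grip": 0.0}}

```text
t: 10.9
eef_pos: [0.5148, -0.3409, 0.0225]
orientation: [0.702, -0.089, 0.091, -0.7]
ft_force: [0.5, -0.1, -0.3]
finger_gap: 0.12
```

```bash
python3 - <<'E'
from h import *
from cell import capture
delta([.5137,-.3398,.15],target(np.radians(-14.6)))
for n in("wrist",):
    c=capture(n);np.savez(n+"8.npz",**c);cv2.imwrite(f"pics/{n}8.png",c["img"][:,:,::-1])
E
```

```text
t 10.9 pos [ 0.5148 -0.3409  0.0225] q6 [-0.67  0.34  1.61 -0.    1.18 -0.41] F [ 0.5 -0.1 -0.3] gap 11.1
shift mm [  -1.  -127.5    0.5] rot [ 0.0026 -0.      0.003 ] rows>= 2.0
```

View pics/wrist8.png

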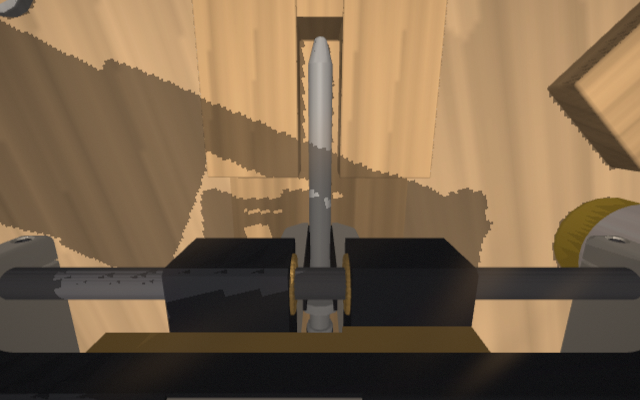

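>>> {"fn": "move_arm", "kwargs": {"moves": [{"x": 0, "y": -0.02, "z": 0, "wx": 0, "wy": 0, "wz": 0}, {"x": 0, "y": -0.045, "z": 0, "wx": 0, "wy": 0, "wz": 0}, {"x": 0, "y": -0.08, "z": 0, "wx": 0, "wy": 0, "wz": 0}, {"x": 0, "y": -0.12, "z": 0, "wx": 0, "wy": 0, "wz": 0}, {"x": 0, "y": -0.15, "z": 0, "wx": 0, "wy": 0, "wz": 0}, {"x": 0, "y": -0.15, "z": 0, "wx": 0, "wy": 0, "wz": 0}]}}

```text
t: 11.7
eef_pos: [0.5164, -0.3418, 0.1772]
orientation: [0.704, -0.087, 0.093, -0.699]
ft_force: [0.6, -0.2, -1.9]
finger_gap: 0.117
```

```bash
cat > look.py <<'E'
import sys
from h import *
from cell import capture
k=sys.argv[1]
for n in("wrist","scene"):
    c=capture(n);np.savez(n+k+".npz",**c);cv2.imwrite(f"pics/{n}{k}.png",c["img"][:,:,::-1])
E
python3 look.py 9
python3 - <<'E'
from h import *
i=cv2.imread("pics/scene9.png");cv2.imwrite("pics/s9z.png",cv2.resize(i[60:260,130:390],None,fx=3,fy=3))
c=ld("top7")
f=lambda x,y:(x/6.6+270-.4,y/6.6+130-.4)
# drum in fork top view: axis z=.1137: ends
A=pl(c,f(232,458),.1137);B=pl(c,f(467,418),.1137)
print("drum ends",A,B,np.linalg.norm(A-B),(A+B)/2)
a=np.radians(11.2);ex=np.array([np.cos(a),np.sin(a)]);ey=np.array([-ex[1],ex[0]])
m=.5*(A+B)[:2]-np.array([.552,-.013]);print(m@ex,m@ey)
# from wrist6
E
```

```text
drum ends [0.54648009 0.03490944 0.1137    ] [ 0.56156903 -0.06236607  0.1137    ] 0.09843881347287177 [ 0.55402456 -0.01372831  0.1137    ]
0.0018445401583400544 -0.0011076817250960911
```

View pics/wrist9.png

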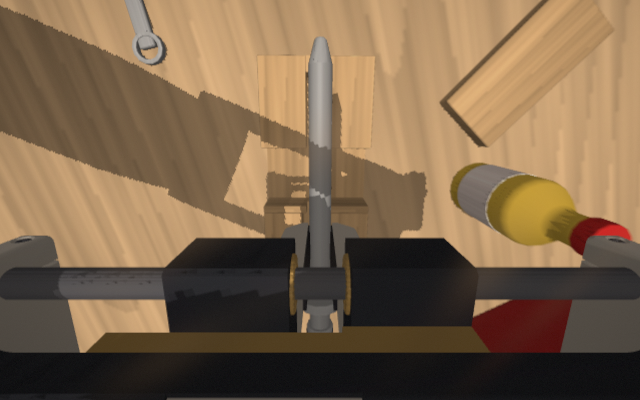

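View pics/s9z.png

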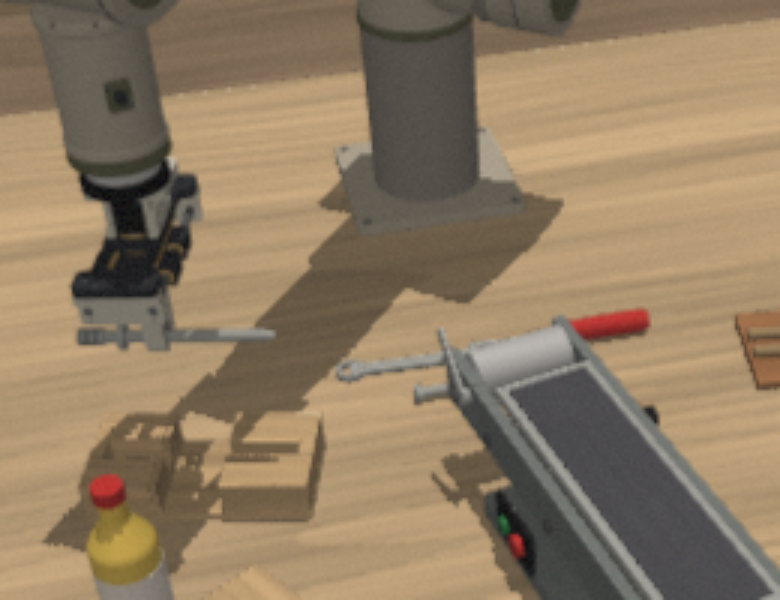

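```bash
cat > fr.py <<'E'
from h import *
A=np.radians(11.2);ex=np.array([np.cos(A),np.sin(A)]);ey=np.array([-ex[1],ex[0]])
O=np.array([.552,-.013])+.0027*ex+.0019*ey   # fork_mid xy
def P(x,y): return O+ex*x*1e-3+ey*y*1e-3
def inv(p):
    d=np.array(p[:2])-O;return np.round([d@ex*1e3,d@ey*1e3],1)
E
python3 - <<'E'
from fr import *
delta([*P(0,-191),.150],target(A))
E
```

```text
t 11.8 pos [ 0.5143 -0.3403  0.1723] q6 [-0.67  0.2   1.5  -0.    1.44 -0.41] F [ 0.2 -0.5 -2.6] gap 10.9
shift mm [ 38.6  22.  157.2] rot [ 0.0034 -0.4503  0.0025] rows>= 2.6
```

>>> {"fn": "move_arm", "kwargs": {"moves": [{"x": 0.012, "y": 0.0, "z": 0.05, "wx": 0.003, "wy": -0.12, "wz": 0.002}, {"x": 0.025, "y": 0.0, "z": 0.1, "wx": 0.003, "wy": -0.27, "wz": 0.002}, {"x": 0.035, "y": 0.01, "z": 0.14, "wx": 0.003, "wy": -0.4, "wz": 0.002}, {"x": 0.0385, "y": 0.022, "z": 0.157, "wx": 0.003, "wy": -0.45, "wz": 0.002}, {"x": 0.0385, "y": 0.022, "z": 0.157, "wx": 0.003, "wy": -0.45, "wz": 0.002}, {"x": 0.0385, "y": 0.022, "z": 0.157, "wx": 0.003, "wy": -0.45, "wz": 0.002}]}}

```text
t: 12.55
eef_pos: [0.5904, -0.1992, 0.1494]
orientation: [0.704, 0.068, -0.068, -0.704]
ft_force: [0.0, 0.6, -0.9]
finger_gap: 0.116
```

```bash
python3 look.py 10; python3 - <<'E'
from fr import *
delta([*P(0,-191),.1055],target(A))
i=cv2.imread("pics/scene10.png");cv2.imwrite("pics/s10z.png",cv2.resize(i[80:240,180:390],None,fx=3.7,fy=3.7))
E
```

```text
t 12.65 pos [ 0.5908 -0.1997  0.1504] q6 [-0.41  0.23  1.5  -0.    1.41 -0.6 ] F [-0.3  0.2 -1.5] gap 11.1
shift mm [ 0.8 44.9  1.6] rot [ 0.001  -0.003   0.0005] rows>= 0.7
```

View pics/wrist10.png

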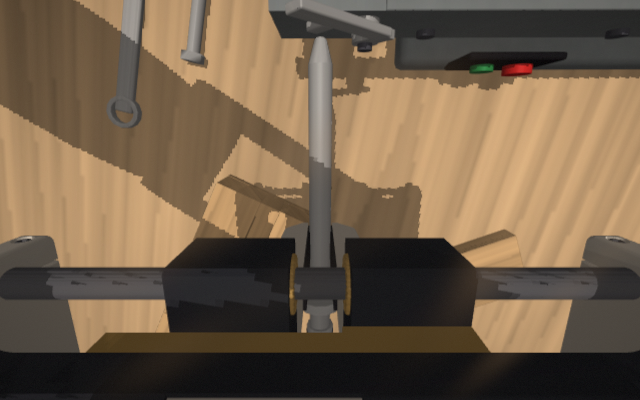

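View pics/s10z.png

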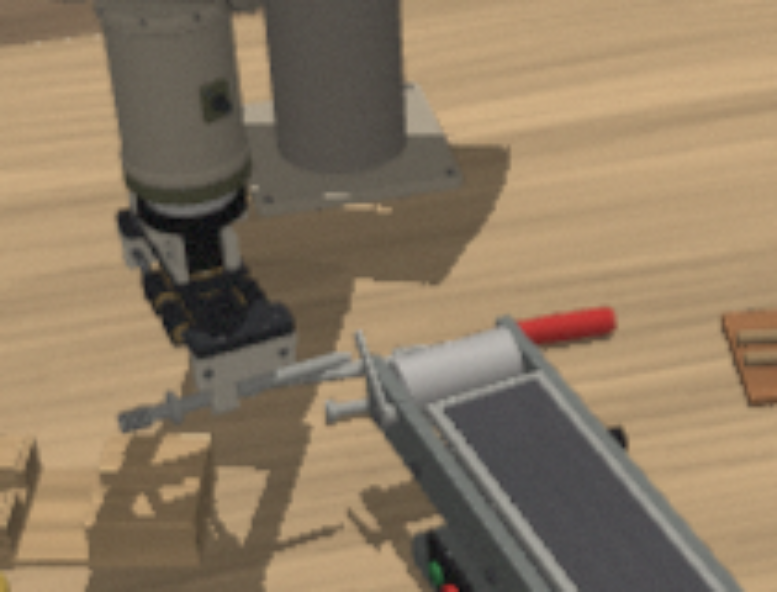

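>>> {"fn": "move_arm", "kwargs": {"moves": [{"x": 0.001, "y": 0.02, "z": 0.0, "wx": 0.001, "wy": -0.003, "wz": 0}, {"x": 0.001, "y": 0.04, "z": 0.0, "wx": 0.001, "wy": -0.003, "wz": 0}, {"x": 0.001, "y": 0.045, "z": 0.0, "wx": 0.001, "wy": -0.003, "wz": 0}, {"x": 0.001, "y": 0.045, "z": 0.0, "wx": 0.001, "wy": -0.003, "wz": 0}]}}

```text
t: 13.15
eef_pos: [0.5912, -0.1993, 0.1042]
orientation: [-0.703, -0.069, 0.069, 0.704]
ft_force: [-0.3, 0.6, -1.3]
finger_gap: 0.119
```

```bash
python3 look.py 11; python3 - <<'E'
from fr import *
delta([*P(0,-191),.1055],target(A))
i=cv2.imread("pics/scene11.png");cv2.imwrite("pics/s11z.png",cv2.resize(i[140:210,210:310],None,fx=8,fy=8,interpolation=cv2.INTER_CUBIC))
i=cv2.imread("pics/wrist11.png");cv2.imwrite("pics/w11z.png",cv2.resize(i[0:120,250:400],None,fx=5,fy=5,interpolation=cv2.INTER_CUBIC))
E
```

```text
t 13.25 pos [ 0.5922 -0.1996  0.1058] q6 [-0.41  0.27  1.54  0.    1.33 -0.6 ] F [ 0.5 -0.5 -1.1] gap 11.3
shift mm [-0.5  0.3  1.7] rot [0.0003 0.0001 0.0011] rows>= 0.0
```

View pics/w11z.png

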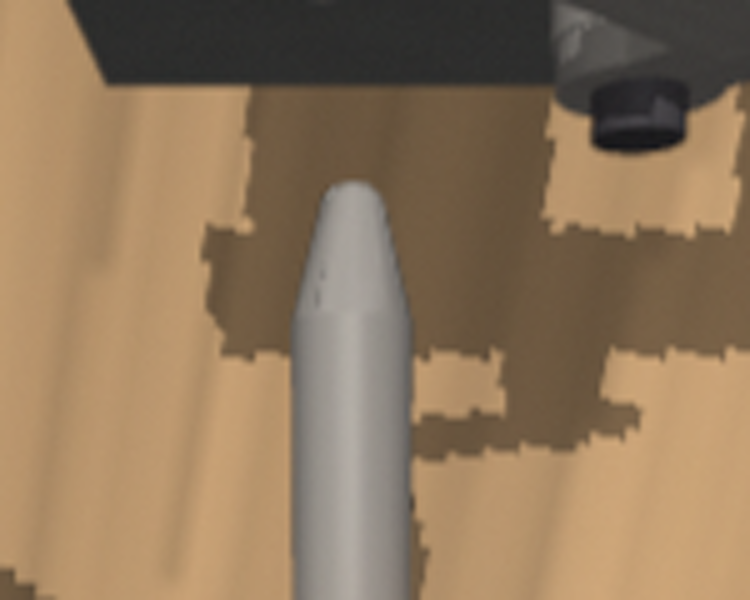

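View pics/s11z.png

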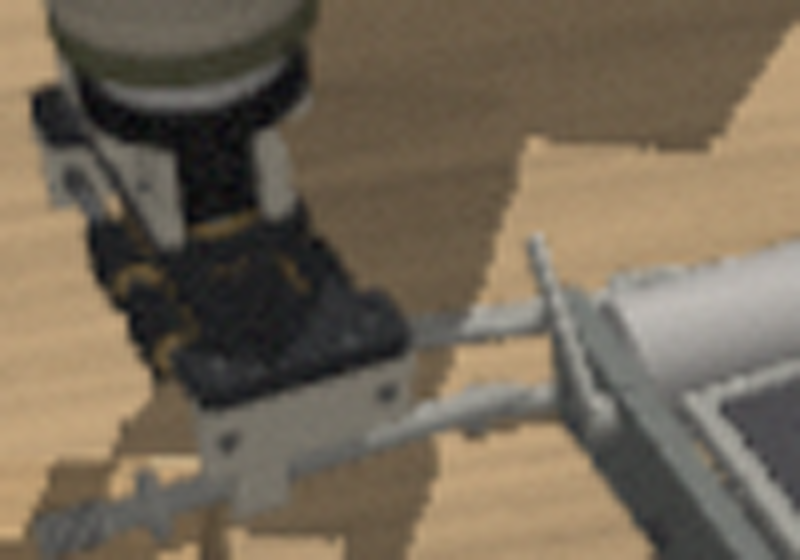

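```bash
python3 - <<'E'
from fr import *
c=ld("wrist11")
f=lambda x,y:(x/5+250-.4,y/5-.4)
for n,x,y,z in(("nose",355,182,.115),("shank",352,400,.115),("bolt outer end",640,120,.115),("bolt",640,90,.115)):
    p=pl(c,f(x,y),z);print(n,inv(p))
# nose height with triangulation scene
s=ld("scene11");g=lambda x,y:(x/8+210-.44,y/8+140-.44)
def tri(p1,p2):
    o1,d1=ray(c,p1);o2,d2=ray(s,p2)
    M=np.c_[d1,-d2];t=np.linalg.lstsq(M,o2-o1,rcond=None)[0];a=o1+d1*t[0];b=o2+d2*t[1]
    return (a+b)/2,np.linalg.norm(a-b)
print(proj(s,[*P(0,-64),.115])); print("nose predicted scene",(proj(s,[*pl(c,f(355,182),.115)[:2],.115])-[210,140])*8, "hole pred",(proj(s,[*P(0,-64),.115])-[210,140])*8,"keeper pivot pred",(proj(s,[*P(26,-77),.115])-[210,140])*8)
E
```

```text
nose [ -0.1 -84.5]
shank [  -0.4 -104.1]
bolt outer end [ 26.8 -79.2]
bolt [ 26.7 -76.7]
[281.61384966 185.98881338]
nose predicted scene [520.36240861 383.8067461 ] hole pred [572.91079727 367.91050707] keeper pivot pred [568.33066012 418.69123852]
```

```bash
python3 - <<'E'
from fr import *
s=ld("scene11")
for y in (-165,-140,-120,-100):print(y,np.round((proj(s,[*P(0,y),.1153])-[210,140])*8,0))
i=cv2.imread("pics/scene11.png");cv2.imwrite("pics/s11y.png",cv2.resize(i[175:210,240:290],None,fx=15,fy=15,interpolation=cv2.INTER_CUBIC))
delta([*P(0,-166),.1055],target(A))
E
```

```text
-165 [310. 448.]
-140 [376. 428.]
-120 [429. 412.]
-100 [481. 396.]
t 13.25 pos [ 0.5922 -0.1996  0.1058] q6 [-0.41  0.27  1.54  0.    1.33 -0.6 ] F [ 0.5 -0.5 -1.1] gap 11.3
shift mm [-0.5  0.3 26.7] rot [0.0003 0.0001 0.0011] rows>= 0.4
```

View pics/s11y.png

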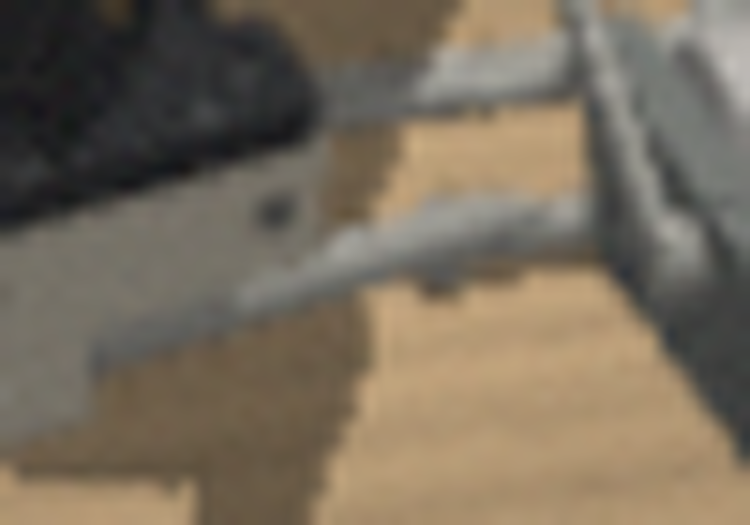

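```bash
python3 - <<'E'
from fr import *
s=ld("scene11")
for y in (-226,-256,-84):print(y,np.round(proj(s,[*P(0,y),.1153]),1))
i=cv2.imread("pics/scene11.png");cv2.imwrite("pics/s11x.png",cv2.resize(i[180:215,210:260],None,fx=15,fy=15,interpolation=cv2.INTER_CUBIC))
E
```

```text
-226 [228.  202.4]
-256 [217.6 205.6]
-84 [275.2 187.9]
```

View pics/s11x.png

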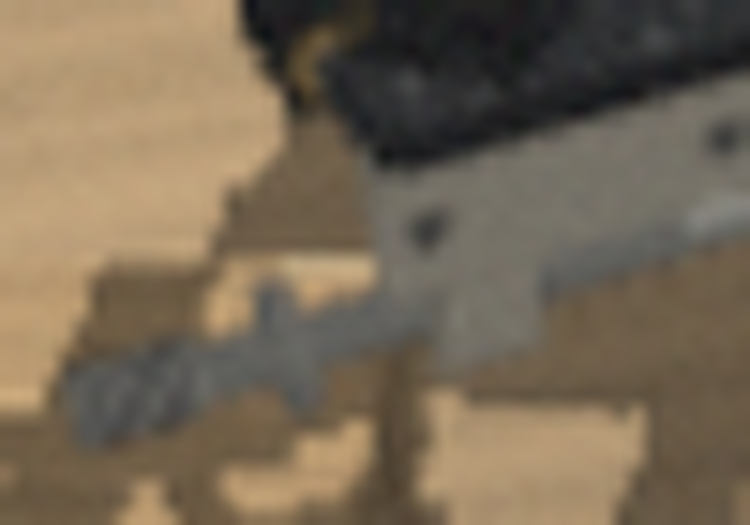

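>>> {"fn": "move_arm", "kwargs": {"moves": [{"x": 0.0005, "y": 0.0, "z": 0.008, "wx": 0, "wy": 0, "wz": 0}, {"x": 0.0005, "y": 0.0, "z": 0.016, "wx": 0, "wy": 0, "wz": 0}, {"x": 0.0005, "y": 0.0, "z": 0.024, "wx": 0, "wy": 0, "wz": 0}, {"x": 0.0005, "y": 0.0, "z": 0.03, "wx": 0, "wy": 0, "wz": 0}]}}

```text
t: 13.75
eef_pos: [0.5868, -0.1693, 0.1059]
orientation: [0.704, 0.07, -0.069, -0.704]
ft_force: [0.7, -0.0, -1.4]
finger_gap: 0.119
```

```bash
python3 look.py 12; python3 - <<'E'
from fr import *
from cell import observe
print(inv(observe()["eef_pos"]))
delta([*P(0,-166),.1055],target(A))
i=cv2.imread("pics/scene12.png");cv2.imwrite("pics/s12z.png",cv2.resize(i[140:210,210:310],None,fx=8,fy=8,interpolation=cv2.INTER_CUBIC))
E
```

```text
[   1.  -161.9]
t 13.85 pos [ 0.5867 -0.1692  0.1058] q6 [-0.36  0.24  1.58  0.    1.33 -0.56] F [-0.5 -0.4 -2.7] gap 10.9
shift mm [-1.   0.3 -4.1] rot [0.0002 0.001  0.001 ] rows>= 0.1
```

View pics/s12z.png

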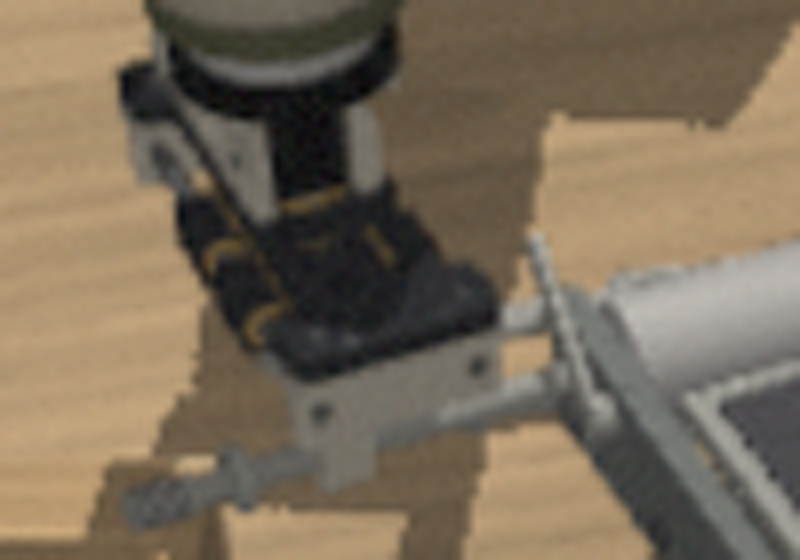

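View pics/wrist12.png

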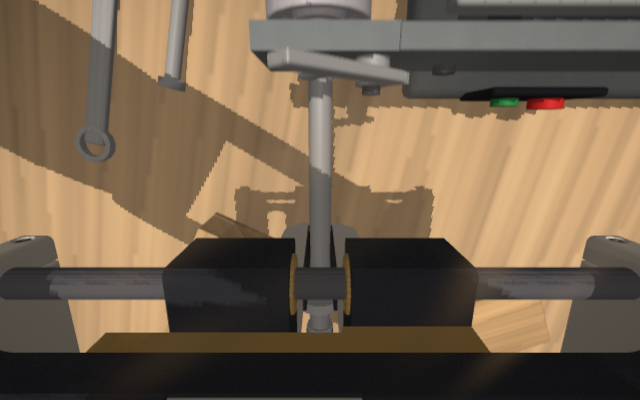

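>>> {"fn": "move_arm", "kwargs": {"moves": [{"x": -0.0005, "y": 0.0, "z": 0.006, "wx": 0, "wy": 0, "wz": 0}, {"x": -0.0005, "y": 0.0, "z": 0.012, "wx": 0, "wy": 0, "wz": 0}, {"x": -0.0005, "y": 0.0, "z": 0.018, "wx": 0, "wy": 0, "wz": 0}, {"x": -0.0005, "y": 0.0, "z": 0.024, "wx": 0, "wy": 0, "wz": 0}, {"x": -0.0005, "y": 0.0, "z": 0.03, "wx": 0, "wy": 0, "wz": 0}]}}

```text
t: 14.48
eef_pos: [0.5803, -0.1395, 0.1058]
orientation: [0.704, 0.07, -0.069, -0.704]
ft_force: [-0.7, -0.8, -2.0]
finger_gap: 0.118
```

```bash
python3 - <<'E'
from fr import *
from cell import observe
s=observe();print(inv(s["eef_pos"]),np.round(s["wrist_torque"],2))
delta([*P(0,-90),.1055],target(A))
E
```

```text
[   0.5 -131.5] [-0.09  0.09  0.01]
t 14.47 pos [ 0.5803 -0.1395  0.1058] q6 [-0.32  0.2   1.62  0.    1.32 -0.52] F [-0.7 -0.8 -2. ] gap 11.0
shift mm [-0.4  0.2 41.5] rot [0.0002 0.001  0.0009] rows>= 0.7
```

>>> {"fn": "move_arm", "kwargs": {"moves": [{"x": -0.0003, "y": 0.0, "z": 0.008, "wx": 0, "wy": 0, "wz": 0}, {"x": -0.0003, "y": 0.0, "z": 0.016, "wx": 0, "wy": 0, "wz": 0}, {"x": -0.0003, "y": 0.0, "z": 0.024, "wx": 0, "wy": 0, "wz": 0}, {"x": -0.0003, "y": 0.0, "z": 0.032, "wx": 0, "wy": 0, "wz": 0}, {"x": -0.0003, "y": 0.0, "z": 0.039, "wx": 0, "wy": 0, "wz": 0}, {"x": -0.0003, "y": 0.0, "z": 0.039, "wx": 0, "wy": 0, "wz": 0}]}}

```text
t: 15.22
eef_pos: [0.5723, -0.1006, 0.1057]
orientation: [-0.704, -0.07, 0.069, 0.704]
ft_force: [0.5, -0.4, -2.1]
finger_gap: 0.12
```

```bash
python3 look.py 13; python3 - <<'E'
from fr import *
from cell import observe
s=observe();print(inv(s["eef_pos"]),np.round(s["wrist_torque"],2))
delta([*P(0,-90),.1055],target(A))
i=cv2.imread("pics/scene13.png");cv2.imwrite("pics/s13z.png",cv2.resize(i[140:210,210:310],None,fx=8,fy=8,interpolation=cv2.INTER_CUBIC))
E
```

```text
[  0.2 -92.4] [0.   0.04 0.01]
t 15.32 pos [ 0.5724 -0.1012  0.1057] q6 [-0.26  0.16  1.67  0.    1.31 -0.46] F [ 0.2  0.7 -2.3] gap 10.9
shift mm [-0.1  0.2  2.4] rot [0.0001 0.0012 0.0009] rows>= 0.0
```

View pics/s13z.png

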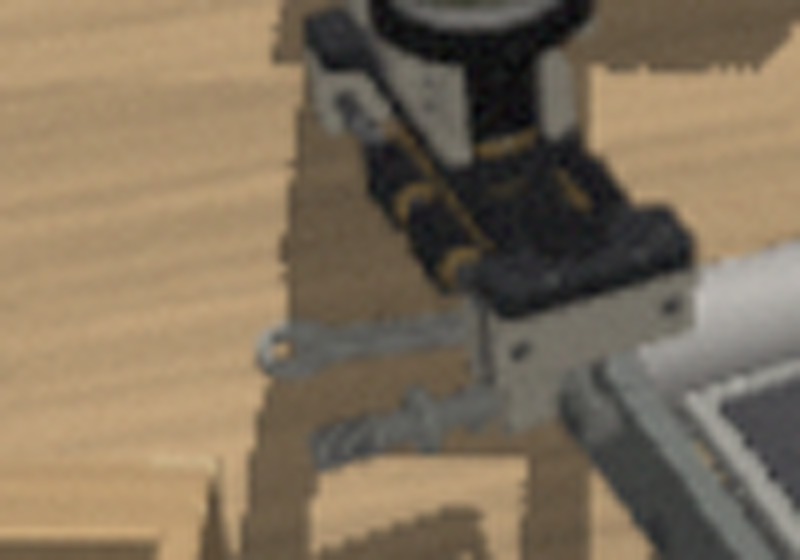

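View pics/wrist13.png

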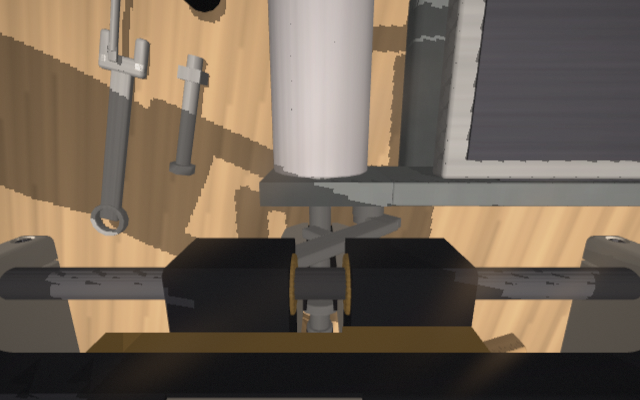

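>>> {"fn": "move_arm", "kwargs": {"moves": [{"x": 0, "y": 0, "z": 0, "wx": 0, "wy": 0, "wz": 0}, {"x": 0, "y": 0, "z": 0, "wx": 0, "wy": 0, "wz": 0}, {"x": 0, "y": 0, "z": 0, "wx": 0, "wy": 0, "wz": 0}, {"x": 0, "y": -0.02, "z": 0, "wx": 0, "wy": 0, "wz": 0}, {"x": 0, "y": -0.05, "z": 0, "wx": 0, "wy": 0, "wz": 0}, {"x": 0, "y": -0.06, "z": -0.02, "wx": 0, "wy": 0, "wz": 0}, {"x": 0, "y": -0.06, "z": -0.063, "wx": 0, "wy": 0, "wz": 0}, {"x": 0, "y": -0.06, "z": -0.063, "wx": 0, "wy": 0, "wz": 0}], "grip": 0.04}}

```text
t: 16.32
eef_pos: [0.5849, -0.1666, 0.1662]
orientation: [0.704, 0.069, -0.068, -0.703]
ft_force: [0.9, -0.6, 0.2]
finger_gap: 0.43
```

```bash
python3 look.py 14; python3 - <<'E'
from fr import *
from cell import observe
s=observe();print(inv(s["eef_pos"]),np.round(s["wrist_torque"],2))
delta([*P(0,-155.5),.102],target(A))
i=cv2.imread("pics/scene14.png");cv2.imwrite("pics/s14z.png",cv2.resize(i[140:210,210:310],None,fx=8,fy=8,interpolation=cv2.INTER_CUBIC))
E
```

```text
[  -0.2 -156.2] [-0.08  0.02 -0.01]
t 16.43 pos [ 0.5844 -0.1639  0.1655] q6 [-0.36  0.18  1.53  0.    1.43 -0.55] F [ 0.6  0.  -0.5] gap 40.0
shift mm [ 0.2 63.5  0.7] rot [-0.0003 -0.0004  0.0005] rows>= 1.0
```

View pics/s14z.png

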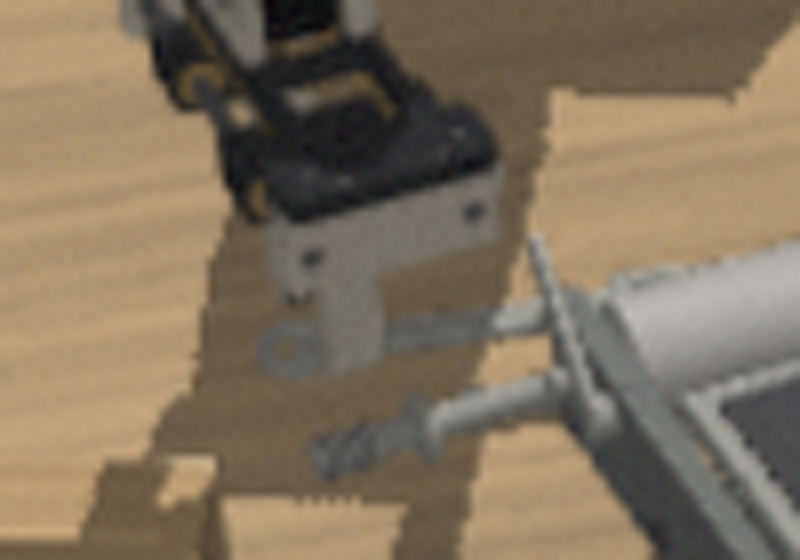

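View pics/wrist14.png

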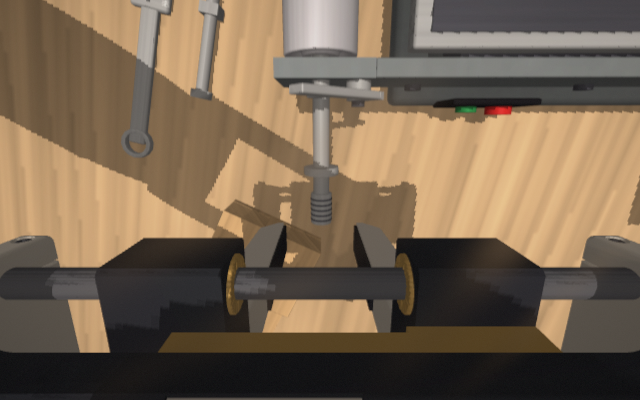

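>>> {"fn": "move_arm", "kwargs": {"moves": [{"x": 0, "y": 0.03, "z": 0.001, "wx": 0, "wy": 0, "wz": 0}, {"x": 0, "y": 0.055, "z": 0.001, "wx": 0, "wy": 0, "wz": 0}, {"x": 0, "y": 0.065, "z": 0.001, "wx": 0, "wy": 0, "wz": 0}, {"x": 0, "y": 0.065, "z": 0.001, "wx": 0, "wy": 0, "wz": 0}]}}

```text
t: 16.92
eef_pos: [0.5837, -0.1623, 0.1]
orientation: [-0.703, -0.069, 0.069, 0.704]
ft_force: [-0.9, -0.2, 0.3]
finger_gap: 0.433
```

```bash
python3 look.py 15; python3 - <<'E'
from fr import *
from cell import observe
s=observe();print(inv(s["eef_pos"]),np.round(s["wrist_torque"],2))
delta([*P(0,-155.5),.102],target(A))
i=cv2.imread("pics/scene15.png");cv2.imwrite("pics/s15z.png",cv2.resize(i[140:210,210:310],None,fx=8,fy=8,interpolation=cv2.INTER_CUBIC))
E
```

```text
[   0.5 -155.3] [-0.09  0.02  0.01]
t 17.02 pos [ 0.5849 -0.1629  0.1017] q6 [-0.36  0.23  1.59  0.    1.32 -0.55] F [-0.1 -0.3  0.2] gap 39.9
shift mm [-0.5 -0.3 -0.2] rot [ 0.0004 -0.0001  0.0017] rows>= 0.0
```

View pics/s15z.png

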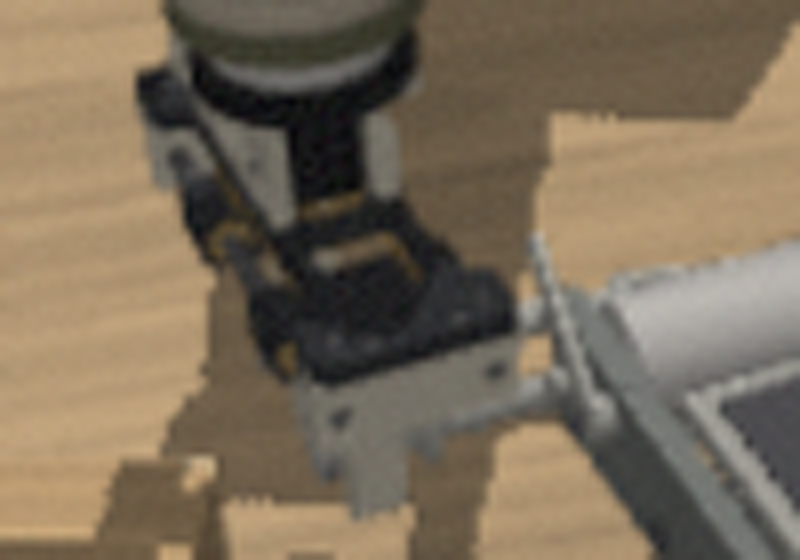

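View pics/wrist15.png

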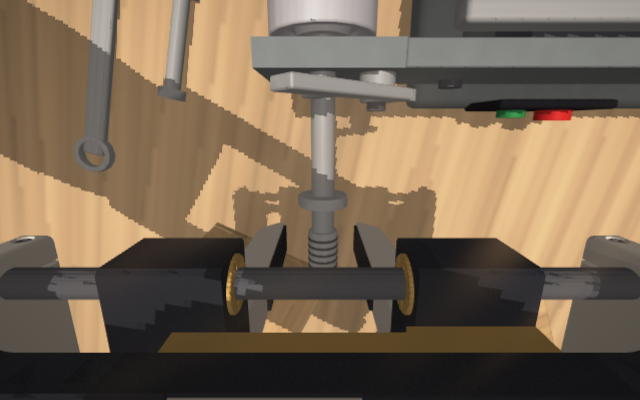

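>>> {"fn": "move_arm", "kwargs": {"moves": [{"x": 0, "y": 0, "z": 0, "wx": 0, "wy": 0, "wz": 0}, {"x": 0, "y": 0, "z": 0, "wx": 0, "wy": 0, "wz": 0}, {"x": 0, "y": 0, "z": 0, "wx": 0, "wy": 0, "wz": 0}, {"x": 0, "y": 0, "z": 0, "wx": 0, "wy": 0, "wz": 0}], "grip": 0.0}}

```text
t: 17.52
eef_pos: [0.5851, -0.163, 0.102]
orientation: [0.704, 0.07, -0.068, -0.704]
ft_force: [0.0, 0.2, 1.1]
finger_gap: 0.162
```

>>> {"fn": "move_arm", "kwargs": {"moves": [{"x": 0, "y": -0.002, "z": 0, "wx": 0, "wy": 0, "wz": 0}, {"x": 0, "y": -0.004, "z": 0, "wx": 0, "wy": 0, "wz": 0}, {"x": 0, "y": -0.004, "z": 0.004, "wx": 0, "wy": 0, "wz": 0}, {"x": 0, "y": -0.004, "z": 0.01, "wx": 0, "wy": 0, "wz": 0}]}}

```text
t: 18.02
eef_pos: [0.5829, -0.1529, 0.1058]
orientation: [0.704, 0.07, -0.068, -0.704]
ft_force: [-0.3, 0.7, -1.8]
finger_gap: 0.162
```

```bash
python3 - <<'E'
from fr import *
from cell import observe
s=observe();print(inv(s["eef_pos"]),np.round(s["wrist_torque"],2))
delta([*P(0,-96),.105],target(A))
E
```

```text
[   0.5 -145.1] [-0.2   0.04 -0.02]
t 18.02 pos [ 0.5829 -0.1529  0.1058] q6 [-0.34  0.21  1.6   0.    1.32 -0.54] F [-0.3  0.7 -1.8] gap 15.1
shift mm [-0.5  0.8 49.1] rot [ 0.0005 -0.0004  0.002 ] rows>= 0.8
```

>>> {"fn": "move_arm", "kwargs": {"moves": [{"x": -0.0003, "y": 0.0, "z": 0.006, "wx": 0, "wy": 0, "wz": 0}, {"x": -0.0003, "y": 0.0, "z": 0.012, "wx": 0, "wy": 0, "wz": 0}, {"x": -0.0003, "y": 0.0, "z": 0.018, "wx": 0, "wy": 0, "wz": 0}, {"x": -0.0003, "y": 0.0, "z": 0.024, "wx": 0, "wy": 0, "wz": 0}, {"x": -0.0003, "y": 0.0, "z": 0.03, "wx": 0, "wy": 0, "wz": 0}]}}

```text
t: 18.65
eef_pos: [0.5768, -0.1231, 0.1058]
orientation: [0.704, 0.07, -0.068, -0.704]
ft_force: [-0.9, 0.5, -2.6]
finger_gap: 0.165
```

```bash
python3 - <<'E'
from fr import *
from cell import observe
s=observe();print(inv(s["eef_pos"]),np.round(s["wrist_torque"],2))
delta([*P(0,-96),.105],target(A))
E
```

```text
[   0.2 -114.7] [-0.28 -0.01 -0.02]
t 18.65 pos [ 0.5768 -0.1231  0.1058] q6 [-0.3   0.18  1.64  0.    1.32 -0.49] F [-0.9  0.5 -2.6] gap 15.3
shift mm [-0.2  0.8 18.7] rot [ 0.0005 -0.0003  0.002 ] rows>= 0.3
```

>>> {"fn": "move_arm", "kwargs": {"moves": [{"x": -0.0002, "y": 0.0, "z": 0.005, "wx": 0, "wy": 0, "wz": 0}, {"x": -0.0002, "y": 0.0, "z": 0.01, "wx": 0, "wy": 0, "wz": 0}, {"x": -0.0002, "y": 0.0, "z": 0.014, "wx": 0, "wy": 0, "wz": 0}, {"x": -0.0002, "y": 0.0, "z": 0.017, "wx": 0, "wy": 0, "wz": 0}]}}

```text
t: 19.15
eef_pos: [0.5732, -0.1063, 0.1057]
orientation: [0.704, 0.07, -0.068, -0.704]
ft_force: [-0.1, -0.8, -3.3]
finger_gap: 0.16
```

>>> {"fn": "move_arm", "kwargs": {"moves": [{"x": 0, "y": 0.0, "z": 0.001, "wx": 0, "wy": 0, "wz": 0}, {"x": 0, "y": 0.0, "z": 0.002, "wx": 0, "wy": 0, "wz": 0}, {"x": 0, "y": 0.0, "z": 0.003, "wx": 0, "wy": 0, "wz": 0}]}}

```text
t: 19.52
eef_pos: [0.5729, -0.105, 0.1057]
orientation: [0.705, 0.07, -0.068, -0.703]
ft_force: [2.9, -10.5, -6.1]
finger_gap: 0.162
```

```bash
python3 look.py 16; python3 - <<'E'
from fr import *
from cell import observe
s=observe();print(inv(s["eef_pos"]),np.round(s["wrist_torque"],2))
delta([*P(0,-96),.105],target(A))
i=cv2.imread("pics/scene16.png");cv2.imwrite("pics/s16z.png",cv2.resize(i[140:210,240:340],None,fx=8,fy=8,interpolation=cv2.INTER_CUBIC))
E
```

```text
[ -0.1 -96.2] [-1.53 -0.39 -0.02]
t 19.62 pos [ 0.5729 -0.105   0.1058] q6 [-0.27  0.16  1.67 -0.    1.31 -0.46] F [ 2.6 -7.6 -5.4] gap 15.0
shift mm [0.  0.8 0.2] rot [ 0.0032 -0.001   0.0023] rows>= 0.0
```

View pics/s16z.png

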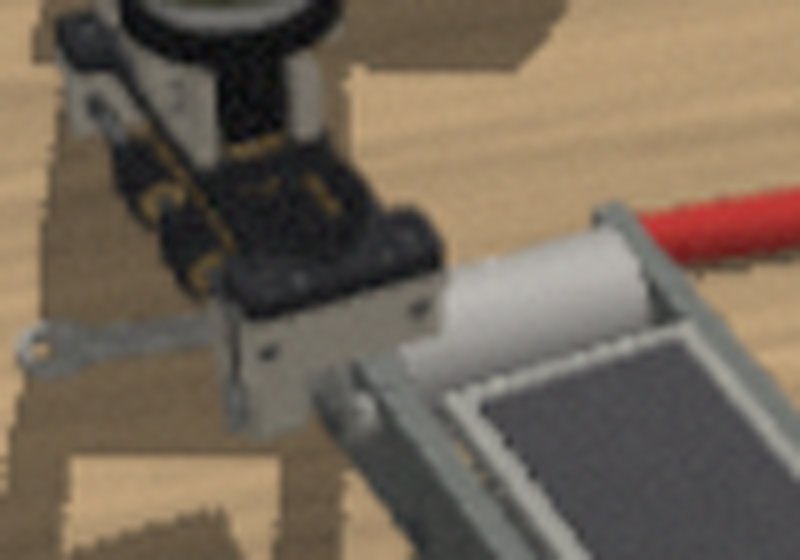

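View pics/wrist16.png

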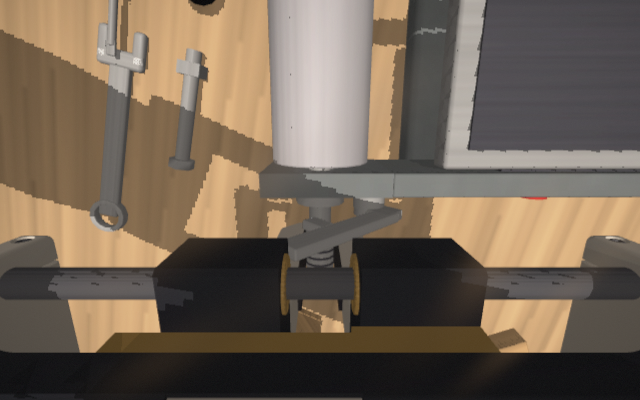

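>>> {"fn": "move_arm", "kwargs": {"moves": [{"x": 0, "y": 0.0, "z": 0.001, "wx": 0, "wy": 0, "wz": 0}, {"x": 0, "y": 0.0, "z": 0.002, "wx": 0, "wy": 0, "wz": 0}, {"x": 0, "y": 0.0, "z": 0.002, "wx": 0, "wy": 0, "wz": 0}]}}

```text
t: 20.0
eef_pos: [0.5729, -0.105, 0.1057]
orientation: [0.706, 0.07, -0.067, -0.702]
ft_force: [2.8, -8.5, -5.8]
finger_gap: 0.16
```

```bash
python3 - <<'E'
from fr import *
from cell import observe
s=observe();print(inv(s["eef_pos"]),np.round(s["wrist_torque"],2),np.round(s["ft_force"],1))
E
```

```text
[ -0.1 -96.2] [-1.84 -0.53 -0.01] [ 2.8 -8.5 -5.8]
```

>>> {"fn": "move_arm", "kwargs": {"moves": [{"x": 0, "y": 0, "z": -0.001, "wx": 0, "wy": 0, "wz": 0}, {"x": 0, "y": 0, "z": -0.001, "wx": 0, "wy": 0, "wz": 0}, {"x": 0, "y": 0, "z": -0.001, "wx": 0, "wy": 0, "wz": 0}, {"x": 0, "y": -0.03, "z": -0.005, "wx": 0, "wy": 0, "wz": 0}, {"x": 0, "y": -0.07, "z": -0.01, "wx": 0, "wy": 0, "wz": 0}, {"x": 0, "y": -0.11, "z": -0.02, "wx": 0, "wy": 0, "wz": 0}, {"x": 0, "y": -0.12, "z": -0.06, "wx": 0, "wy": 0, "wz": 0}, {"x": 0, "y": -0.12, "z": -0.06, "wx": 0, "wy": 0, "wz": 0}], "grip": 0.035}}

```text
t: 21.0
eef_pos: [0.5849, -0.1653, 0.2278]
orientation: [0.707, 0.07, -0.066, -0.701]
ft_force: [0.2, 0.1, -0.2]
finger_gap: 0.374
```

```bash
python3 look.py 17; python3 - <<'E'
from fr import *
from cell import observe,capture
s=observe();print(inv(s["eef_pos"]),np.round(s["wrist_torque"],2))
c=capture("top");cv2.imwrite("pics/top17.png",c["img"][:,:,::-1]);np.savez("top17.npz",**c)
delta([*P(-20,-75.5),.2],target(A))
i=cv2.imread("pics/scene17.png");cv2.imwrite("pics/s17z.png",cv2.resize(i[140:210,240:340],None,fx=8,fy=8,interpolation=cv2.INTER_CUBIC))
i=cv2.imread("pics/wrist17.png");cv2.imwrite("pics/w17z.png",cv2.resize(i[30:230,230:430],None,fx=3,fy=3,interpolation=cv2.INTER_CUBIC))
E
```

```text
[  -0.7 -155.2] [-0.07  0.02 -0.03]
t 21.15 pos [ 0.5836 -0.1624  0.2253] q6 [-0.35  0.14  1.47 -0.    1.53 -0.55] F [-0.8  0.2  0. ] gap 35.2
shift mm [-19.4  24.9  79.2] rot [ 0.005  -0.0017  0.0017] rows>= 1.4
```

View pics/s17z.png

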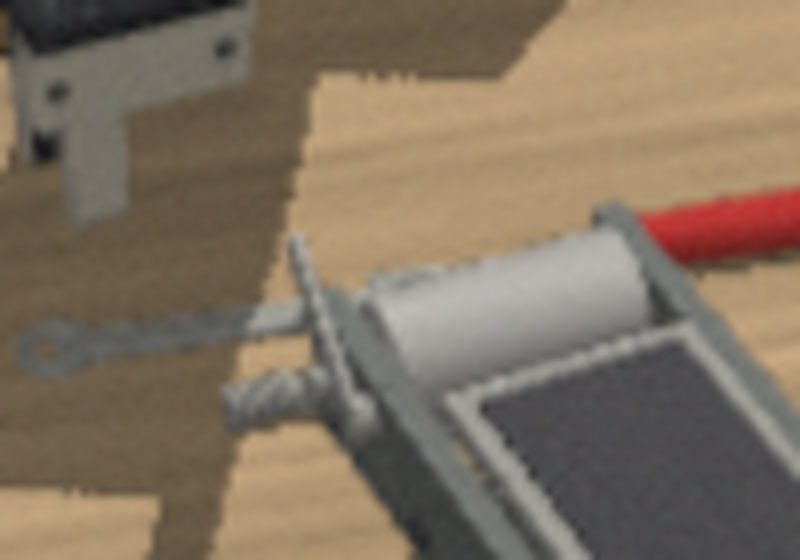

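View pics/w17z.png

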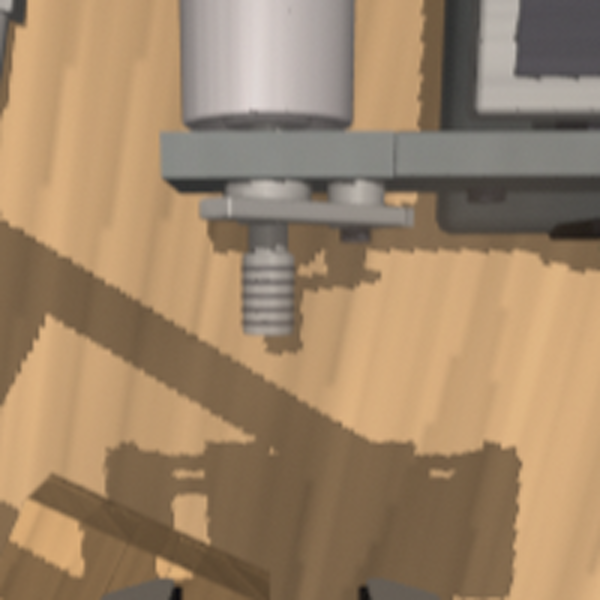

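```bash
python3 - <<'E'
from fr import *
c=ld("wrist17");f=lambda x,y:(x/3+230-.33,y/3+30-.33)
print("knob end",inv(pl(c,f(269,334),.1145)),inv(pl(c,f(269,332),.1225)))
print("ear outer",inv(pl(c,f(250,177),.131)),"flange",inv(pl(c,f(269,183),.127)), "ear front",inv(pl(c,f(161,160),.131)))
print("keeper end upper",inv(pl(c,f(202,208),.17)),inv(pl(c,f(410,215),.125)))
i=cv2.imread("pics/top17.png");cv2.imwrite("pics/t17z.png",cv2.resize(i[150:220,280:370],None,fx=8,fy=8,interpolation=cv2.INTER_CUBIC))
E
```

```text
knob end [   0.3 -107.8] [   0.2 -106.7]
ear outer [ -4.9 -63.5] flange [  0.4 -64.7] ear front [-29.5 -58.9]
keeper end upper [-15.8 -74.2] [ 41.1 -73.5]
```

View pics/t17z.png

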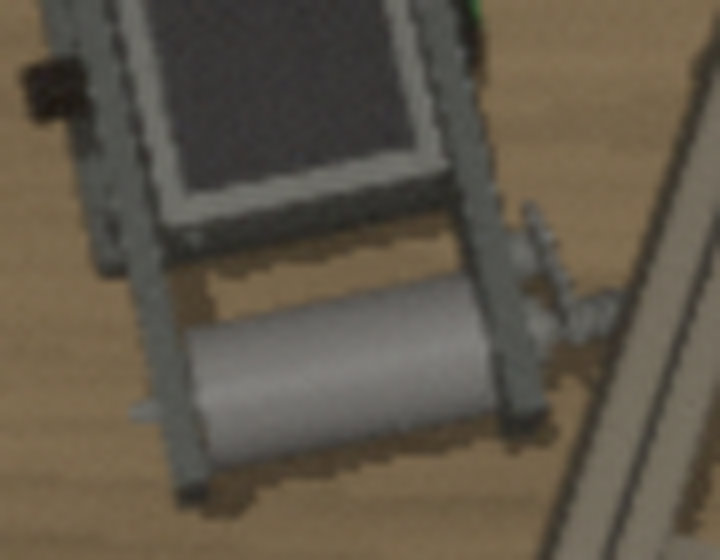

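```bash
python3 - <<'E'
from fr import *
delta([*P(-24,-75.5),.195],target(A))
E
```

```text
t 21.15 pos [ 0.5836 -0.1624  0.2253] q6 [-0.35  0.14  1.47 -0.    1.53 -0.55] F [-0.8  0.2  0. ] gap 35.2
shift mm [-23.4  29.9  79.2] rot [ 0.005  -0.0017  0.0017] rows>= 1.4
```

>>> {"fn": "move_arm", "kwargs": {"moves": [{"x": -0.012, "y": 0, "z": 0.03, "wx": 0.005, "wy": -0.002, "wz": 0.002}, {"x": -0.0233, "y": 0.0, "z": 0.06, "wx": 0.005, "wy": -0.002, "wz": 0.002}, {"x": -0.0233, "y": 0.01, "z": 0.079, "wx": 0.005, "wy": -0.002, "wz": 0.002}, {"x": -0.0233, "y": 0.025, "z": 0.079, "wx": 0.005, "wy": -0.002, "wz": 0.002}, {"x": -0.0233, "y": 0.03, "z": 0.079, "wx": 0.005, "wy": -0.002, "wz": 0.002}, {"x": -0.0233, "y": 0.03, "z": 0.079, "wx": 0.005, "wy": -0.002, "wz": 0.002}], "grip": 0.0}}

```text
t: 21.9
eef_pos: [0.5453, -0.0901, 0.1937]
orientation: [-0.704, -0.068, 0.07, 0.704]
ft_force: [-0.1, -0.6, -0.1]
finger_gap: 0.006
```

```bash
python3 look.py 18; python3 - <<'E'
from fr import *
from cell import observe
s=observe();print(inv(s["eef_pos"]),np.round(s["wrist_torque"],2))
delta([*P(-24,-75.5),.135],target(A))
i=cv2.imread("pics/scene18.png");cv2.imwrite("pics/s18z.png",cv2.resize(i[140:210,240:340],None,fx=8,fy=8,interpolation=cv2.INTER_CUBIC))
E
```

```text
[-23.8 -76.5] [-0.1   0.02  0.02]
t 22.0 pos [ 0.5458 -0.0902  0.1949] q6 [-0.26  0.02  1.65 -0.    1.47 -0.45] F [0.3 0.1 0.3] gap 0.4
shift mm [-0.2 59.9  1. ] rot [ 0.0001 -0.0006 -0.0004] rows>= 1.0
```

View pics/s18z.png

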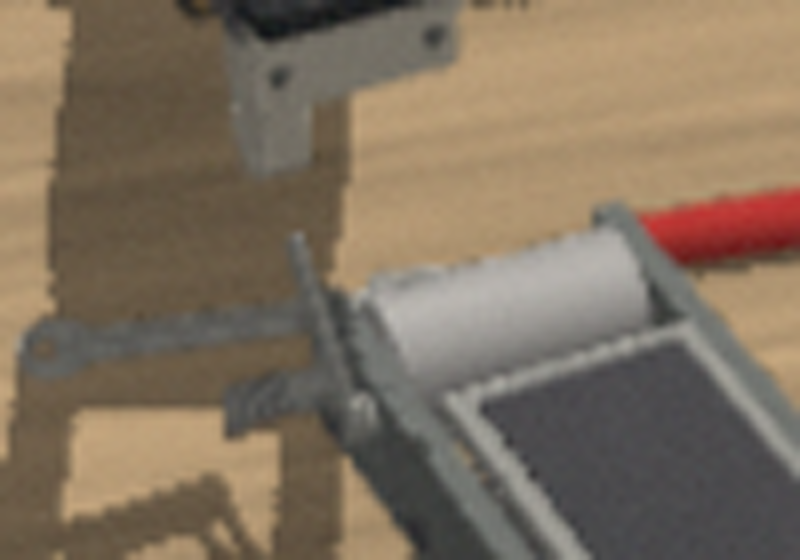

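View pics/wrist18.png

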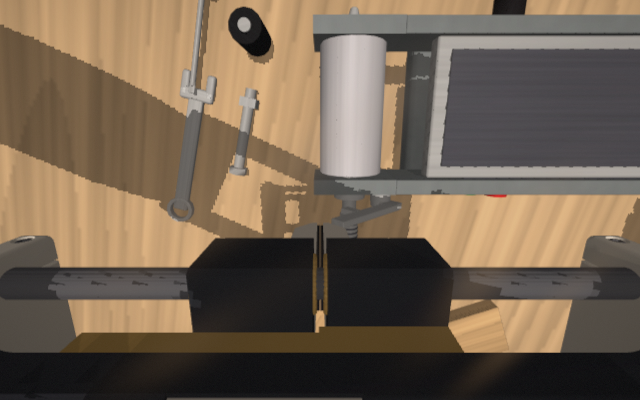

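>>> {"fn": "move_arm", "kwargs": {"moves": [{"x": 0, "y": 0.012, "z": 0.001, "wx": 0, "wy": 0, "wz": 0}, {"x": 0, "y": 0.022, "z": 0.001, "wx": 0, "wy": 0, "wz": 0}, {"x": 0, "y": 0.029, "z": 0.001, "wx": 0, "wy": 0, "wz": 0}, {"x": 0, "y": 0.036, "z": 0.001, "wx": 0, "wy": 0, "wz": 0}, {"x": 0, "y": 0.042, "z": 0.001, "wx": 0, "wy": 0, "wz": 0}]}}

```text
t: 22.62
eef_pos: [0.5417, -0.0908, 0.1589]
orientation: [0.705, 0.066, -0.072, -0.703]
ft_force: [-64.5, -0.3, 79.2]
finger_gap: 0.006
```

```bash
python3 look.py 19; python3 - <<'E'
from fr import *
from cell import observe
s=observe();print(inv(s["eef_pos"]),np.round(s["wrist_torque"],2))
delta([*P(-24,-75.5),.135],target(A))
i=cv2.imread("pics/scene19.png");cv2.imwrite("pics/s19z.png",cv2.resize(i[140:210,240:340],None,fx=8,fy=8,interpolation=cv2.INTER_CUBIC))
E
```

```text
[-28.6 -76.1] [0.01 8.71 0.07]
t 22.73 pos [ 0.541  -0.0908  0.1587] q6 [-0.26  0.04  1.7  -0.01  1.42 -0.45] F [-52.4   0.3  58.6] gap 0.6
shift mm [ 4.9 23.6  0.6] rot [ 0.0011 -0.0011 -0.0097] rows>= 0.4
```

View pics/s19z.png

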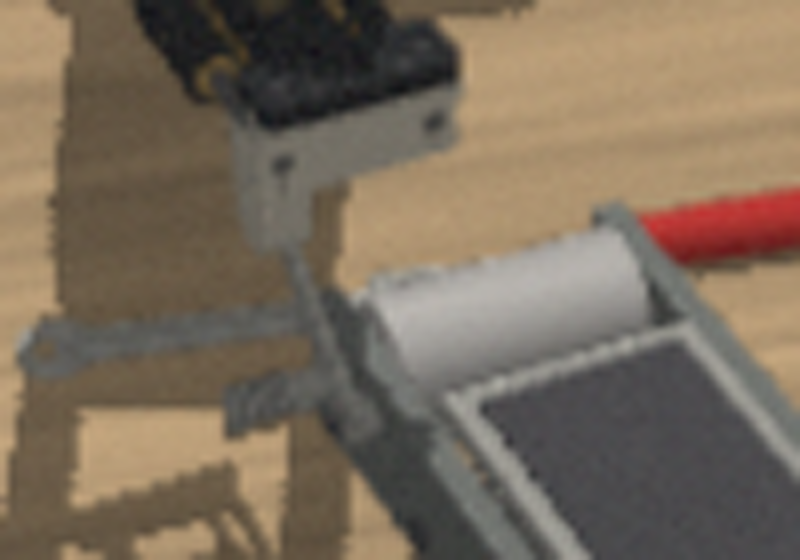

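>>> {"fn": "move_arm", "kwargs": {"moves": [{"x": 0, "y": -0.015, "z": 0, "wx": 0, "wy": 0, "wz": 0}, {"x": 0.004, "y": -0.035, "z": 0, "wx": 0, "wy": 0, "wz": 0.01}, {"x": 0.005, "y": -0.04, "z": 0, "wx": 0, "wy": 0, "wz": 0.01}]}}

```text
t: 23.1
eef_pos: [0.5473, -0.0899, 0.2]
orientation: [0.705, 0.063, -0.075, -0.702]
ft_force: [1.5, -0.5, 0.2]
finger_gap: 0.006
```

```bash
python3 look.py 20; python3 - <<'E'
from fr import *
from cell import observe
s=observe();print(inv(s["eef_pos"]),np.round(s["wrist_torque"],2))
delta([*P(-6,-75.5),.18],target(A))
i=cv2.imread("pics/scene20.png");cv2.imwrite("pics/s20z.png",cv2.resize(i[150:200,260:320],None,fx=12,fy=12,interpolation=cv2.INTER_CUBIC))
sc=ld("scene20")
for th in (.5,.6,.7,.8):
    for L in(0,56,66):
        x=26-L*np.cos(th)+20*np.sin(th);z=L*np.sin(th)+20*np.cos(th)
        print(th,L,np.round([x,z],1),np.round((proj(sc,[*P(x,-74.5),.115+z*1e-3])-[260,150])*12))
i=cv2.imread("pics/wrist20.png");cv2.imwrite("pics/w20z.png",cv2.resize(i[150:270,250:430],None,fx=4.4,fy=4.4,interpolation=cv2.INTER_CUBIC))
E
```

```text
[-22.9 -76.1] [-0.04  0.07  0.04]
t 23.2 pos [ 0.5466 -0.0897  0.1987] q6 [-0.25  0.03  1.63 -0.01  1.5  -0.44] F [-0.7 -0.2  0.6] gap 0.6
shift mm [17.3 18.3  0.7] rot [ 0.0014 -0.0009 -0.0189] rows>= 0.4
0.5 0 [35.6 17.6] [275. 470.]
0.5 56 [-13.6  44.4] [186. 266.]
0.5 66 [-22.3  49.2] [171. 231.]
0.6 0 [37.3 16.5] [278. 478.]
0.6 56 [-8.9 48.1] [193. 264.]
0.6 66 [-17.2  53.8] [178. 227.]
0.7 0 [38.9 15.3] [281. 485.]
0.7 56 [-3.9 51.4] [200. 265.]
0.7 66 [-11.6  57.8] [186. 225.]
0.8 0 [40.3 13.9] [283. 493.]
0.8 56 [ 1.3 54.1] [209. 267.]
0.8 66 [-5.6 61.3] [195. 227.]
```

View pics/s20z.png

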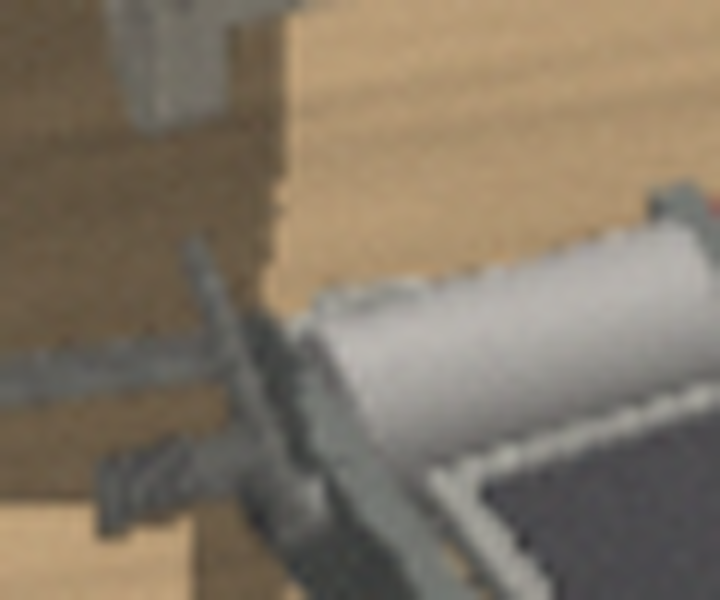

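View pics/w20z.png

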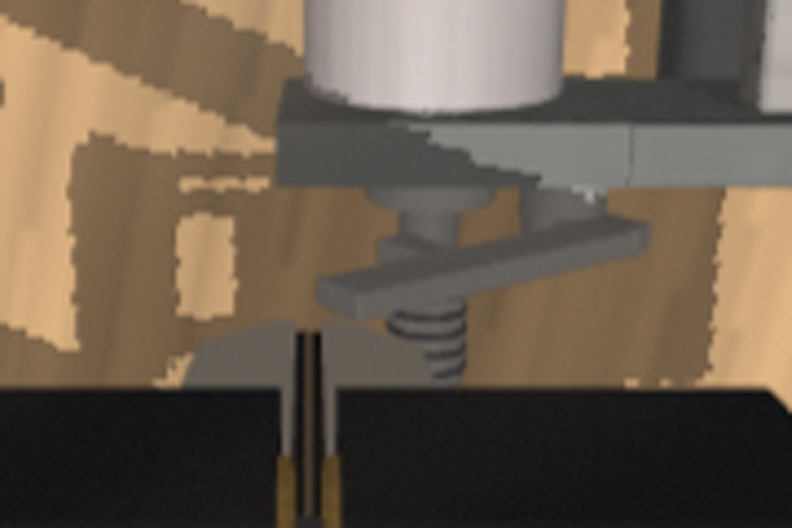

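>>> {"fn": "move_arm", "kwargs": {"moves": [{"x": 0.012, "y": 0.0, "z": 0.0007, "wx": 0, "wy": 0, "wz": -0.019}, {"x": 0.024, "y": 0.005, "z": 0.0007, "wx": 0, "wy": 0, "wz": -0.019}, {"x": 0.024, "y": 0.018, "z": 0.0007, "wx": 0, "wy": 0, "wz": -0.019}, {"x": 0.024, "y": 0.018, "z": 0.0007, "wx": 0, "wy": 0, "wz": -0.019}]}}

```text
t: 23.7
eef_pos: [0.5683, -0.0841, 0.1775]
orientation: [0.704, 0.067, -0.07, -0.704]
ft_force: [0.5, -0.2, 1.1]
finger_gap: 0.005
```

```bash
python3 - <<'E'
from fr import *
from cell import observe
s=observe();print(inv(s["eef_pos"]),np.round(s["wrist_torque"],2))
delta([*P(1,-75.5),.17],target(A))
E
```

```text
[ -0.5 -74.8] [-0.03  0.01  0.05]
t 23.7 pos [ 0.5683 -0.0841  0.1775] q6 [-0.24  0.09  1.61 -0.    1.45 -0.43] F [ 0.5 -0.2  1.1] gap 0.5
shift mm [ 1.5  7.5 -0.7] rot [-0.0004 -0.0007 -0.0038] rows>= 0.1
```

>>> {"fn": "move_arm", "kwargs": {"moves": [{"x": 0, "y": 0.004, "z": -0.0007, "wx": 0, "wy": 0, "wz": -0.004}, {"x": 0, "y": 0.008, "z": -0.0007, "wx": 0, "wy": 0, "wz": -0.004}, {"x": -0.002, "y": 0.011, "z": -0.0007, "wx": 0, "wy": 0, "wz": -0.004}]}}

```text
t: 24.08
eef_pos: [0.5663, -0.0852, 0.1664]
orientation: [-0.704, -0.069, 0.069, 0.704]
ft_force: [0.7, 0.2, -0.3]
finger_gap: 0.008
```

>>> {"fn": "move_arm", "kwargs": {"moves": [{"x": -0.001, "y": 0.003, "z": 0, "wx": 0, "wy": 0, "wz": 0}, {"x": -0.003, "y": 0.006, "z": 0, "wx": 0, "wy": 0, "wz": 0}, {"x": -0.005, "y": 0.009, "z": 0, "wx": 0, "wy": 0, "wz": 0}]}}

```text
t: 24.45
eef_pos: [0.5615, -0.0863, 0.1576]
orientation: [-0.704, -0.069, 0.068, 0.704]
ft_force: [0.4, -0.1, 2.2]
finger_gap: 0.006
```

```bash
python3 look.py 21; python3 - <<'E'
from fr import *
from cell import observe
s=observe();print(inv(s["eef_pos"]),s["eef_pos"][2],np.round(s["ft_force"],2))
i=cv2.imread("pics/scene21.png");cv2.imwrite("pics/s21z.png",cv2.resize(i[150:200,260:320],None,fx=12,fy=12,interpolation=cv2.INTER_CUBIC))
i=cv2.imread("pics/wrist21.png");cv2.imwrite("pics/w21z.png",cv2.resize(i[150:270,250:430],None,fx=4.4,fy=4.4,interpolation=cv2.INTER_CUBIC))
E
```

```text
[ -8.  -75.6] 0.1570432984357718 [-0.97  0.46  1.29]
```

View pics/s21z.png

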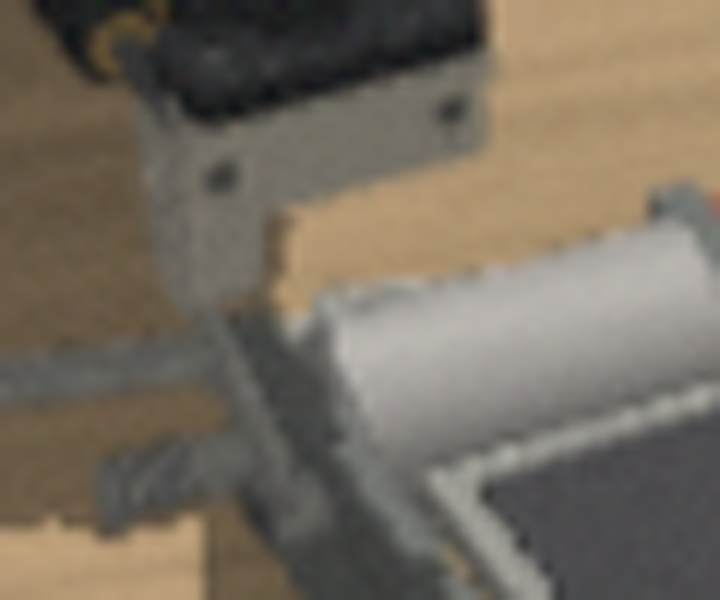

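View pics/w21z.png

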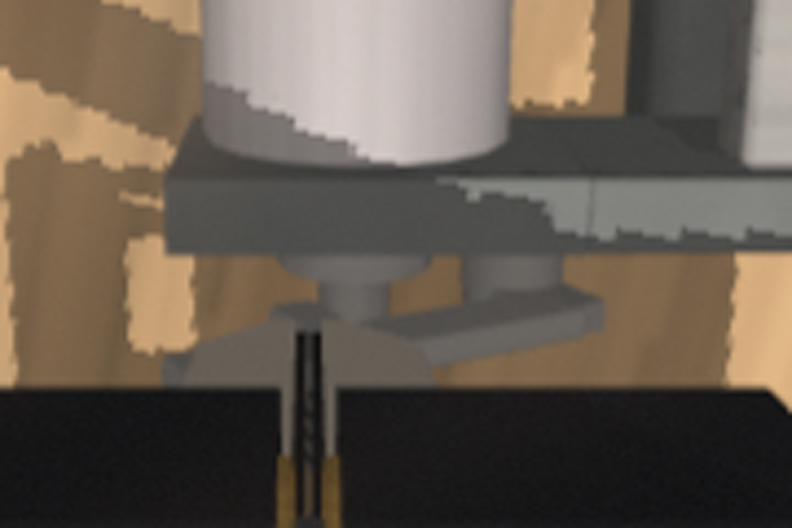

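>>> {"fn": "move_arm", "kwargs": {"moves": [{"x": -0.002, "y": 0.002, "z": 0, "wx": 0, "wy": 0, "wz": 0}, {"x": -0.004, "y": 0.004, "z": 0, "wx": 0, "wy": 0, "wz": 0}, {"x": -0.006, "y": 0.006, "z": 0, "wx": 0, "wy": 0, "wz": 0}, {"x": -0.008, "y": 0.0085, "z": 0, "wx": 0, "wy": 0, "wz": 0}, {"x": -0.01, "y": 0.0115, "z": 0, "wx": 0, "wy": 0, "wz": 0}]}}

```text
t: 25.18
eef_pos: [0.5512, -0.0882, 0.1454]
orientation: [-0.704, -0.069, 0.069, 0.704]
ft_force: [1.5, 0.6, -0.1]
finger_gap: 0.007
```

>>> {"fn": "move_arm", "kwargs": {"moves": [{"x": -0.001, "y": 0.0025, "z": 0, "wx": 0, "wy": 0, "wz": 0}, {"x": -0.003, "y": 0.005, "z": 0, "wx": 0, "wy": 0, "wz": 0}, {"x": -0.004, "y": 0.0075, "z": 0, "wx": 0, "wy": 0, "wz": 0}, {"x": -0.005, "y": 0.009, "z": 0, "wx": 0, "wy": 0, "wz": 0}]}}

```text
t: 25.68
eef_pos: [0.5462, -0.0892, 0.1362]
orientation: [-0.704, -0.069, 0.069, 0.704]
ft_force: [1.1, -0.4, 2.4]
finger_gap: 0.005
```

```bash
python3 look.py 22; python3 - <<'E'
from fr import *
from cell import observe
s=observe();print(inv(s["eef_pos"]),s["eef_pos"][2],np.round(s["ft_force"],2))
i=cv2.imread("pics/scene22.png");a=cv2.resize(i[150:200,260:320],None,fx=12,fy=12,interpolation=cv2.INTER_CUBIC);cv2.imwrite("pics/s22z.png",a)
E
```

```text
[-23.4 -75.5] 0.13607254907186891 [ 0.48 -0.01  0.05]
```

View pics/s22z.png

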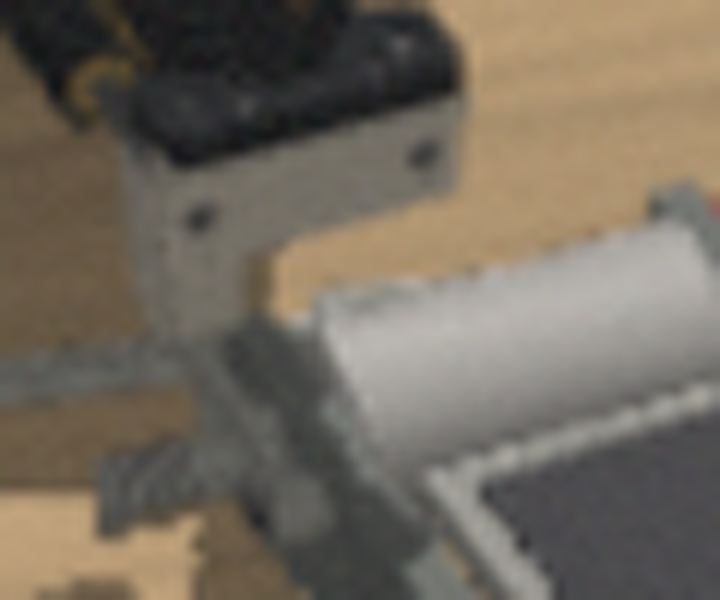

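View pics/wrist22.png

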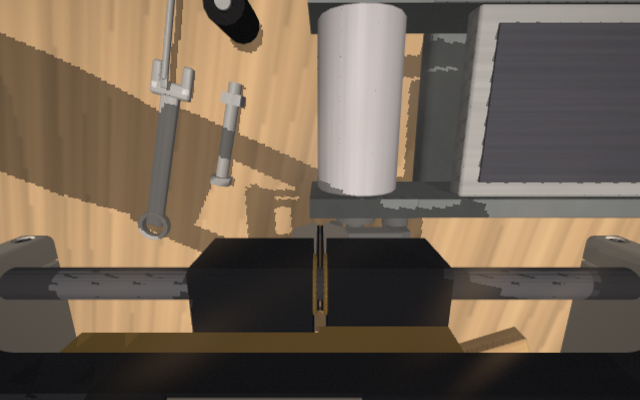

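Nearly shut (TCP 136 mm, target 135). Press a little further until it stops.

>>> {"fn": "move_arm", "kwargs": {"moves": [{"x": -0.001, "y": 0.001, "z": 0, "wx": 0, "wy": 0, "wz": 0}, {"x": -0.002, "y": 0.002, "z": 0, "wx": 0, "wy": 0, "wz": 0}, {"x": -0.003, "y": 0.003, "z": 0, "wx": 0, "wy": 0, "wz": 0}, {"x": -0.003, "y": 0.0035, "z": 0, "wx": 0, "wy": 0, "wz": 0}]}}

```text
t: 26.28
eef_pos: [0.5451, -0.0895, 0.1348]
orientation: [0.704, 0.07, -0.067, -0.704]
ft_force: [1.9, 2.9, 11.4]
finger_gap: 0.005
```

>>> {"fn": "move_arm", "kwargs": {"moves": [{"x": 0, "y": -0.01, "z": 0, "wx": 0, "wy": 0, "wz": 0}, {"x": 0, "y": -0.05, "z": 0, "wx": 0, "wy": 0, "wz": 0}, {"x": 0, "y": -0.1, "z": 0, "wx": 0, "wy": 0, "wz": 0}, {"x": 0, "y": -0.13, "z": -0.05, "wx": 0, "wy": 0, "wz": 0}, {"x": 0, "y": -0.13, "z": -0.11, "wx": 0, "wy": 0, "wz": 0}, {"x": 0, "y": -0.13, "z": -0.11, "wx": 0, "wy": 0, "wz": 0}, {"x": 0, "y": -0.13, "z": -0.11, "wx": 0, "wy": 0, "wz": 0}]}}

```text
t: 27.15
eef_pos: [0.5653, -0.1975, 0.2643]
orientation: [-0.703, -0.07, 0.067, 0.704]
ft_force: [-0.6, 0.5, 1.0]
finger_gap: 0.003
```

```bash
python3 look.py 23; python3 - <<'E'
from fr import *
from cell import observe,capture
s=observe();print(inv(s["eef_pos"]),s["eef_pos"][2],np.round(s["ft_force"],2),s["t"])
i=cv2.imread("pics/scene23.png");a=cv2.resize(i[150:200,260:320],None,fx=12,fy=12,interpolation=cv2.INTER_CUBIC);cv2.imwrite("pics/s23z.png",a)
i=cv2.imread("pics/wrist23.png");cv2.imwrite("pics/w23z.png",cv2.resize(i[0:200,230:430],None,fx=3,fy=3,interpolation=cv2.INTER_CUBIC))
sc=ld("scene23")
for th in (0,.08,.15):
    for L in(0,56,66):
        x=26-L*np.cos(th)+20*np.sin(th);z=L*np.sin(th)+20*np.cos(th)
        print(th,L,np.round((proj(sc,[*P(x,-74.5),.115+z*1e-3])-[260,150])*12))
E
```

```text
[ -25.  -184.5] 0.2645992573145567 [-0.72 -0.06 -0.13] 27.25
0 0 [258. 439.]
0 56 [166. 311.]
0 66 [150. 289.]
0.08 0 [261. 443.]
0.08 56 [168. 300.]
0.08 66 [152. 276.]
0.15 0 [263. 447.]
0.15 56 [170. 292.]
0.15 66 [154. 265.]
```

View pics/s23z.png

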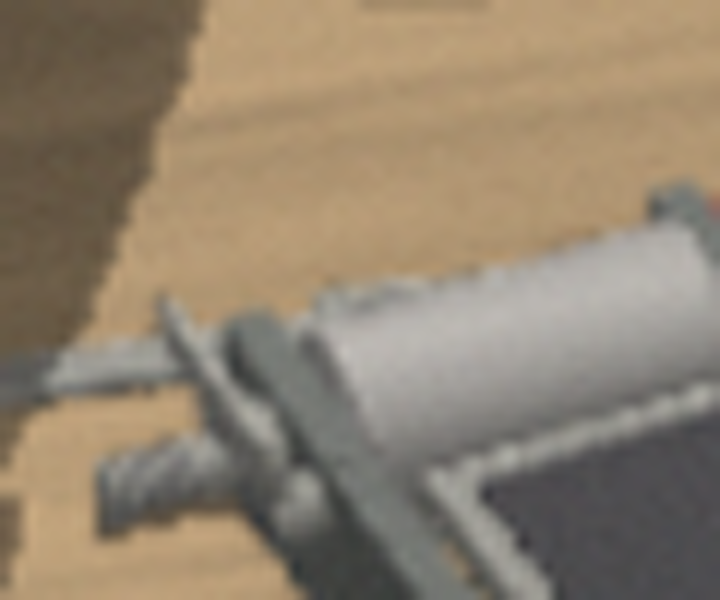

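View pics/w23z.png

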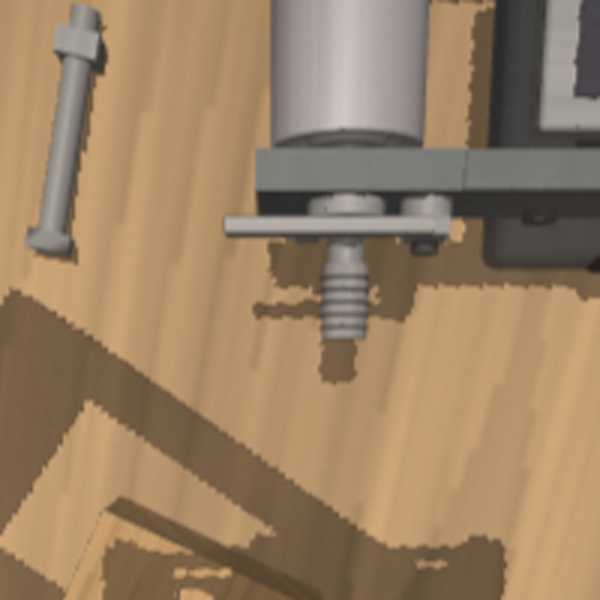

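```bash
python3 - <<'E'
from fr import *
c=ld("wrist23");f=lambda x,y:(x/3+230-.33,y/3-.33)
print("knob end",inv(pl(c,f(344,340),.1145)),"ear outer",inv(pl(c,f(300,191),.131)),"keeper end",inv(pl(c,f(224,226),.135)),"flange side mid",inv(pl(c,f(345,204),.1145)))
from cell import capture
c=capture("top");cv2.imwrite("pics/top23.png",c["img"][:,:,::-1])
E
```

```text
knob end [   0.4 -108.5] ear outer [-15.5 -64.1] keeper end [-39.2 -74.8] flange side mid [ -0.  -65.1]
```

View pics/top23.png

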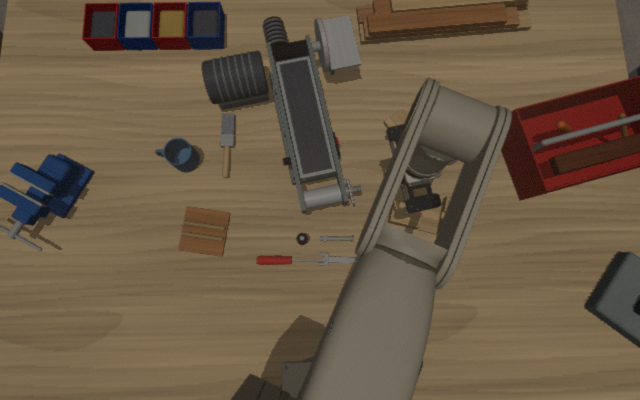

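All checks agree: the knob end is 44 mm outside the ear (home), the keeper end is at x ≈ -39 mm (shut, expected -40), and the arm is clear.

```bash
python3 -c "
from cell import sign_off
print(sign_off())"
```

```text
the job is handed in; nothing more can be done
None
```

The drum is back in the fork, the axle is home through both ears and the drum, and the keeper is pressed flat over its neck. I handed the job in at about 27 s of the 72 s allowed; no verdict is reported.

**What I did**
- **Drum:** I moved it from the cradle onto the tie bars and let it go between the ears.
- **Axle:** I held it at its balance point and threaded it through the near ear into the drum. I then regripped it at the knob and pushed until the flange stopped on the ear, with about 10 N of resistance.
- **Keeper:** I pressed it down with the closed fingers until it stopped.

**Last checks (wrist camera)**

| Check | Measured | Expected |
|---|---|---|
| Knob end, sander y | -108.5 mm | -108 mm when home |
| Keeper's free end, sander x | -39 mm | -40 mm when shut |
| Tool height when the keeper stopped | 134.8 mm | 135 mm |

The nose was seen sticking out past the far ear before I shut the keeper. The other things on the bench looked unmoved where the top view showed them. The arm hid the glue bottle, the offcut and part of the spanner. The arm was clear of everything at the end.

**What went wrong or disagreed**
- **Keeper press:** my first try caught the keeper's end on the finger's slanted side and pushed along its length. The wrist force read about 100 N, under the 120 N limit. I backed off and pressed again along its arc with a few newtons, until it stopped at about 11 N. I have no separate reading of whether the 40 N limit on the gripper's body was met during that push.
- **Cameras:** the top and wrist cameras disagreed by about 3 mm on where the fork is. I used the wrist view and the arm's own readings, and the parts went in without force.

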